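Seal the canisters and complete the row

TASK

Stand the stray steel canister upright in the empty right-hand place on the low wooden shelf, squarely in line with the two already there, and leave all three canisters sealed and standing neatly in their marked places. Each lid has a push-push button that works like a pen's: standing high it is open, clicked down about a centimetre lower it is sealed, and pressing a sealed one fully would open it again, so feel how high each button stands and click down only those that are up. Keep the canisters from falling over and leave everything else where it is.

Things in the scene. Friction and masses are not known exactly. Their poses are not given: they have to be found in the camera images.
- canister_a: the stray square steel kitchen canister with a grey lid, 56 x 56 mm, body and lid together 99 mm tall, about 0.5 kg, loose; a round button stands in the middle of its lid. Origin at the centre of its underside, z up, x and y square to its flat sides. Body and lid are one piece. It starts on the worktop, to the right of the shelf.
- canister_b: one of two canisters that start on the shelf (left or middle place): square steel kitchen canister with a grey lid, 56 x 56 mm, body and lid together 99 mm tall, about 0.5 kg, loose; a round button stands in the middle of its lid. Origin at the centre of its underside, z up, x and y square to its flat sides. Body and lid are one piece. 
- canister_c: the other of the two canisters that start on the shelf (left or middle place): square steel kitchen canister with a grey lid, 56 x 56 mm, body and lid together 99 mm tall, about 0.5 kg, loose; a round button stands in the middle of its lid. Origin at the centre of its underside, z up, x and y square to its flat sides. Body and lid are one piece. 
- button_a (a joint): travel (m) of canister_a's push-push button: 0 = out (open; its top 116 mm above the canister's underside), 0.0088 = clicked down (sealed; top at 107.5 mm), 0.0152 = end of travel (top at 101 mm). It takes 1.6 N at 0, 2.3 N at the end, damped. Pressed to the end and let go, it changes over: out becomes down, down becomes out; pressed to less than 0.011 it returns as it was. Starts in either state.
- button_b (a joint): travel (m) of canister_b's push-push button: 0 = out (open; its top 116 mm above the canister's underside), 0.0088 = clicked down (sealed; top at 107.5 mm), 0.0152 = end of travel (top at 101 mm). It takes 1.6 N at 0, 2.3 N at the end, damped. Pressed to the end and let go, it changes over: out becomes down, down becomes out; pressed to less than 0.011 it returns as it was. Starts in either state.
- button_c (a joint): travel (m) of canister_c's push-push button: 0 = out (open; its top 116 mm above the canister's underside), 0.0088 = clicked down (sealed; top at 107.5 mm), 0.0152 = end of travel (top at 101 mm). It takes 1.6 N at 0, 2.3 N at the end, damped. Pressed to the end and let go, it changes over: out becomes down, down becomes out; pressed to less than 0.011 it returns as it was. Starts in either state.
- button_a_top (a point): centre of the top face of the button of canister_a (grey, round, 32 mm across, edge rounded 2 mm); it moves with the button
- button_b_top (a point): centre of the top face of the button of canister_b (grey, round, 32 mm across, edge rounded 2 mm); it moves with the button
- button_c_top (a point): centre of the top face of the button of canister_c (grey, round, 32 mm across, edge rounded 2 mm); it moves with the button
- shelf: low fixed wooden shelf, 92 mm deep (x), 230 mm wide (y), board's top 36 mm above the worktop; an 8 mm thick rail along its far edge rises 13 mm above the board; two thin dark lines part it into three places 70 mm apart along y. Origin on the worktop under the middle of the board; x points away from the robot, y to the left along the row.
- place_left (a point): centre of the left place, on the board's top face: where a canister's underside centre stands; taken at the start
- place_middle (a point): centre of the middle place, on the board's top face; taken at the start
- place_right (a point): centre of the right place (towards the shelf's -y end), on the board's top face; empty at the start. A canister standing here has 14 mm between it and its neighbour and 10 mm between it and the far rail
- black_vase: bystander: small black vase, 62 mm across, 104 mm tall, loose; origin at the centre of its underside
- spice_jar: bystander: small lidded jar, 48 mm across, 70 mm tall, loose; origin at the centre of its underside
- fork: bystander: fork, 193 mm long, 15 mm high, lying loose; origin at the centre of its underside
- whetstone: bystander: grey whetstone in its holder, 100 x 62 mm, 38 mm high, loose; origin at the centre of its underside
Not all that is in view belongs to the job. What is shaped like the canister_c but green is not meant.

How it is judged:
By the outcome, as a careful person would: the job done as asked, in the order asked, and still so for the second after the job is handed in, with the robot touching nothing.
It also fails if it takes over 58 s, if anything falls off the work surface, if the arm or the gripper's body presses on something with over 40 N, if the wrist force passes 120 N, or if a joint passes its speed limit or range.

ROBOT

A 6-joint arm with a two-finger parallel gripper is mounted at the origin on a cart in front of the work surface, level with it; the furniture and walls round the work are solid. World frame = base frame: x ahead of the robot, y to its left, z up, the work surface at z = 0. Lengths are in mm, angles in rad, forces in N, time in s.
With the tool pointing down it reaches from about 350 to 850 mm from the base axis. Payload 8.1 kg.
Tool frame: the origin (TCP) lies on the centre line of the jaws, within the pads' length; the fingertips stand r.tip_reach ahead of it and the grasp point (between the pads) is the TCP (r.tip_reach is the distance from the TCP to the fingertips, in mm); z points along the fingers, x is the direction in which the jaws open and shut, and the axes are right-handed (so a half turn about z gives the same grasp; the last joint's range is limited). The gripper opens to 93 mm and grips with 3 to 60 N. Pads are 15 mm wide; open, the fingers measure 128 mm over their backs; the gripper's body (75 mm by 188 mm) begins 65 mm behind the grasp point.
Start: joints at [1.115, 0.13, 1.488, -0, 1.523, -0.085], TCP at [217.396, 559.235, 204.135] pointing down, gripper open.
Joint ranges: [-2.96, 2.96], [-0.89, 2.26], [0.02, 2.5], [-1.34, 4.48], [0, 2.73], [-2.66, 2.66]. Speed limits (rad/s): [2.39, 2.39, 2.79, 3.14, 3.14, 3.14].

INTERFACE

Orientations are given as a unit quaternion [w, x, y, z].
In Python, from plant import r gives the robot as it stands. The module is installed in compiled form; this text tells all that it offers.
- The arm moves only by the shell command python3 -m inch 'ROWS' [OPENING] [FORCE]. ROWS is JSON, a list of rows, each an object of numbers: "dx", "dy", "dz": the shift along the tool's x, y, z in m; "wx", "wy", "wz": the turn, a rotation vector about the tool's x, y, z in degrees. In form: [{"dx": .., "dy": .., "dz": .., "wx": .., "wy": .., "wz": ..}, ...]. A call has 1 to 20 rows; each row shifts and turns the commanded pose from where the row before left it, along the tool's axes as they then stand; what a row does not reach is not made up. A row lasts 1/10 s, in which the tool goes at most 50 mm and 8.59 degrees, less where a joint would pass 70% of its speed; a pose out of reach is approached as far as the arm can. A call with a gripper value outside its range is refused whole. OPENING is the finger opening in m, from 0 to 0.093, set as the call begins (- or left out, the last holds). The fingers move at their own pace and stop on an object; FORCE is the grip in N (left out, the last holds). Time passes only in rows, so rows that do not move let the fingers close. It gives the time, the measured TCP pose, the force and the opening at its end, in the units of the state.
- r.state(): the state, without advancing time (a new reading comes with each control period).
- r.capture(name): name is "side" or "top"; returns the picture (480x640x3 uint8, blue, green, red); there is no depth.
- r.camera_info(name): a dict with "K" (3x3 intrinsics, pixels), "k1" (the pictures are not rectified: a ray, as slopes to the right and down, at radius r is drawn at 1 + k1 r^2 times it, then the intrinsics apply), "R" (3x3) and "t" (3): a world point X has camera coordinates R X + t. Camera axes: x right, y down, z forward; pixel columns grow to the right and rows downward; lengths in mm; the calibration is good to about 2 mm. A picture is of the moment at which its call begins. camera_info takes no time and is no camera call.
- r.job_done(): hands the job in, once; it reports no verdict.
The state is a dict: "time": time; "joint_pos": joint angles; "qvel": joint speeds; "tau": joint torques, N m; "position": TCP position; "ee_rot": TCP orientation; "ft_force": force on the tool from outside, world axes, zero at the start; "moment": the same for the moment, N m; "width": finger opening in mm.
Only numpy, scipy, OpenCV 4.12 (cv2) and the standard library are available. Lean on these libraries where they do the work, as an engineer would, in place of code of your own. Each camera call takes 0.05 s, during which the arm holds its last target.

## Working session

There is one attempt and no reset: what is moved stays moved. The work goes in short steps, Python scripts to look and compute and a shell command to move; the robot and the scene stay as the last step left them, time stands still between calls to the robot, and variables do not carry over. Pictures are saved under pics/ and viewed, and the job is handed in when it is done.

```bash
mkdir -p pics; python3 - <<'E'
from plant import r
import cv2
print(r.state()); print(r.tip_reach)
for n in("side","top"):
    cv2.imwrite(f"pics/{n}0.png",r.capture(n)); print(n,r.camera_info(n))
E
```

```text
{'time': 0.0, 'joint_pos': array([ 1.11459960e+00,  1.31105553e-01,  1.48928050e+00, -2.80651850e-05,
        1.52299040e+00, -8.53715864e-02]), 'qvel': array([-0.00134224,  0.00034781, -0.00086943, -0.00116445,  0.0005476 ,
       -0.00012612]), 'tau': array([-1.39107860e-04, -5.59846795e+01, -4.91747618e+01,  7.68121378e-02,
        3.56419827e-02, -1.85162667e-04]), 'position': array([217.14317332, 558.6952716 , 203.12001557]), 'ee_rot': array([ 4.51191411e-04,  8.25343036e-01,  5.64630922e-01, -7.69482428e-04]), 'ft_force': array([ 0.55359989,  0.14172989, -0.45058779]), 'moment': array([-0.00209047, -0.02873996, -0.00680579]), 'width': 92.99839676503485}
19.0
side {'K': array([[449.09641013,   0.        , 323.2849225 ],
       [  0.        , 449.09641013, 235.6374412 ],
       [  0.        ,   0.        ,   1.        ]]), 'k1': -0.03261325978574172, 'R': array([[ 0.88796944, -0.45982627,  0.00837132],
       [-0.18736394, -0.37832153, -0.90651397],
       [ 0.42000599,  0.80338821, -0.42209282]]), 't': array([-563.36897479,   75.41881732, 1057.56743333])}
top {'K': array([[459.69467081,   0.        , 315.41098171],
       [  0.        , 459.69467081, 245.29712148],
       [  0.        ,   0.        ,   1.        ]]), 'k1': -0.04141249356820677, 'R': array([[-0.00811374, -0.99979087,  0.01877193],
       [-0.98201967,  0.00442601, -0.18872674],
       [ 0.18860419, -0.01996569, -0.98185021]]), 't': array([-287.40621949,  498.25610059, 1091.34589061])}
```

View pics/side0.png

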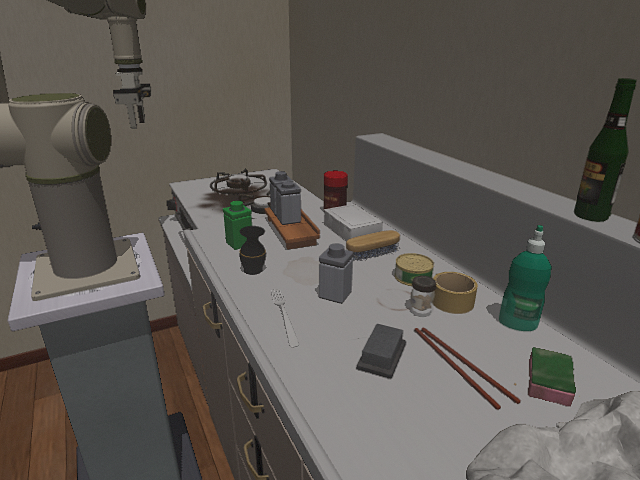

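View pics/top0.png

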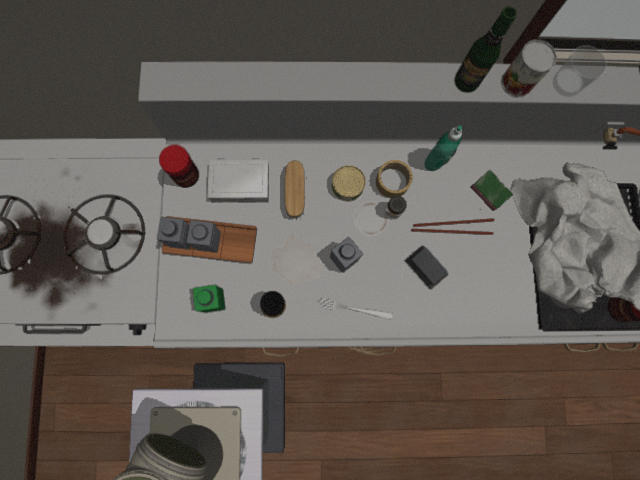

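```bash
python3 - <<'E'
import cv2,numpy as np
t=cv2.imread('pics/top0.png');s=cv2.imread('pics/side0.png')
z=lambda im,x,y,w,h,f:cv2.resize(im[y:y+h,x:x+w],None,fx=f,fy=f,interpolation=cv2.INTER_CUBIC)
cv2.imwrite('pics/z1.png',z(t,150,205,115,65,6.9))
cv2.imwrite('pics/z2.png',z(t,320,225,60,60,9))
cv2.imwrite('pics/z3.png',z(s,255,160,70,95,6))
cv2.imwrite('pics/z4.png',z(s,305,235,60,75,7))
E
```

```text
(no output)
```

View pics/z1.png

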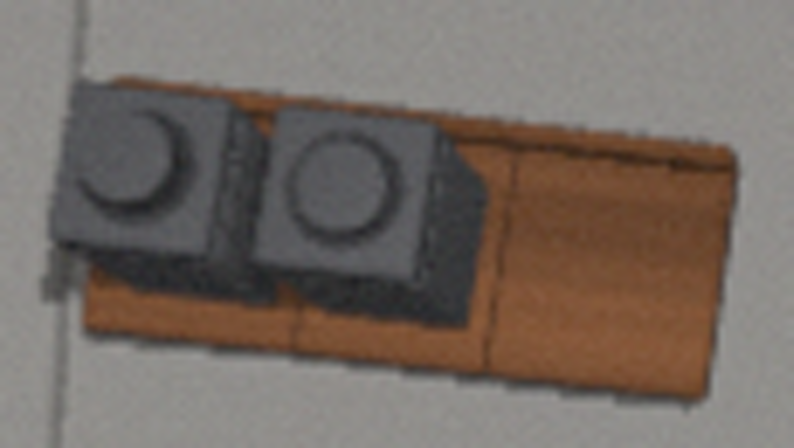

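View pics/z2.png

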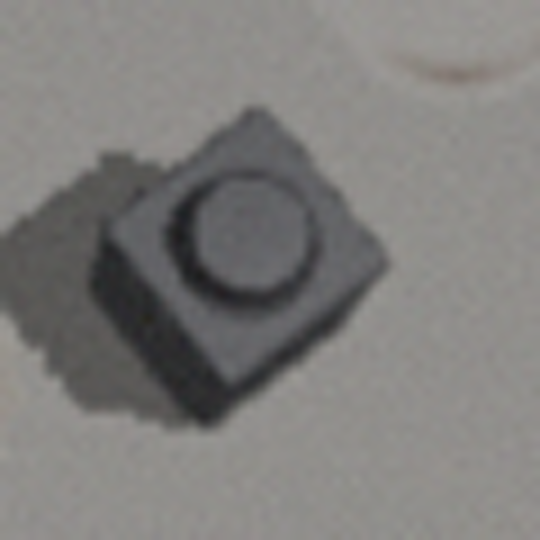

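View pics/z3.png

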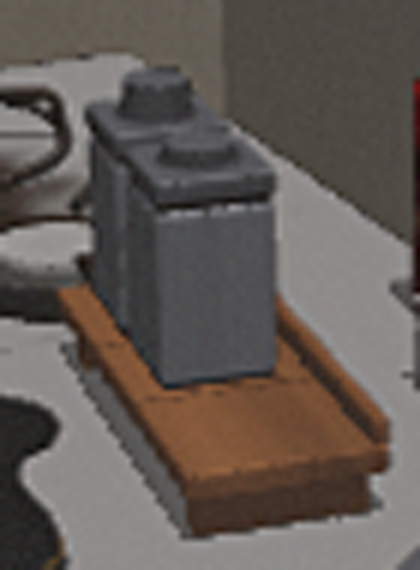

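View pics/z4.png

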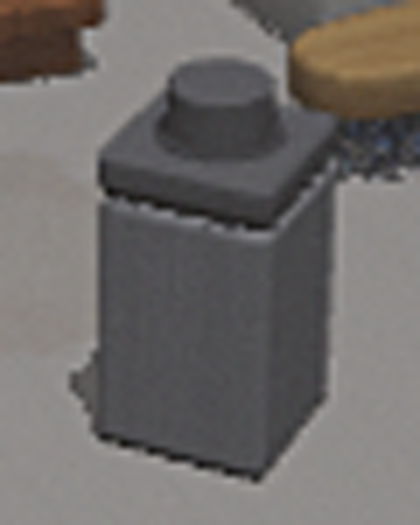

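```bash
cat > h.py <<'E'
import numpy as np,cv2
from plant import r
def ray(n,uv):
    c=r.camera_info(n);K=c['K'];x=(uv[0]-K[0,2])/K[0,0];y=(uv[1]-K[1,2])/K[1,1]
    a,b=x,y
    for _ in range(20):
        s=1+c['k1']*(a*a+b*b);a,b=x/s,y/s
    R,t=c['R'],c['t'];return -R.T@t,R.T@np.array([a,b,1.])
def onz(n,uv,z):
    o,d=ray(n,uv);return o+d*(z-o[2])/d[2]
def proj(n,X):
    c=r.camera_info(n);p=c['R']@np.asarray(X,float)+c['t'];a=p[:2]/p[2];a=a*(1+c['k1']*a@a)
    return c['K'][:2,:2]@a+c['K'][:2,2]
def zz(p,x0,y0,f): return ((p[0]+.5)/f-.5+x0,(p[1]+.5)/f-.5+y0)
def sq(P):
    P=np.array(P)[:,:2];c=P.mean(0);e=[P[(i+1)%4]-P[i] for i in range(4)]
    a=[(np.degrees(np.arctan2(v[1],v[0]))+45)%90-45 for v in e]
    return c.round(1),np.round(a,1),np.round([np.linalg.norm(v) for v in e],1)
E
python3 - <<'E'
from h import *
Z1=lambda p:zz(p,150,205,6.9)
Z2=lambda p:zz(p,320,225,9)
for nm,pts,Z,z in(('left',[(70,82),(235,103),(212,255),(52,242)],Z1,135),('mid',[(278,103),(440,122),(420,280),(258,262)],Z1,135),('stray',[(257,108),(388,262),(230,388),(107,235)],Z2,99)):
    print(nm,*sq([onz('top',Z(p),z) for p in pts]))
for p in[(85,330),(700,403),(298,350),(487,370),(515,150)]: print('shelf36',onz('top',Z1(p),36).round(1))
for p in[(735,150),(120,78)]: print('rail49',onz('top',Z1(p),49).round(1))
# buttons
for nm,p,Z,z in(('left',(125,158),Z1,152),('mid',(341,187),Z1,143.5),('stray',(253,233),Z2,116)): print(nm,onz('top',Z(p),z).round(1))
# side
A=lambda p:zz(p,255,160,6);B=lambda p:zz(p,305,235,7)
for nm,pts,f,z in(('left',[(155,72)],A,152),('mid',[(195,147)],A,143.5),('stray',[(221,82)],B,116)):
    print('side btn',nm,onz('side',f(pts[0]),z).round(1),onz('side',f(pts[0]),z-8.5).round(1))
for p in[(100,160),(205,118),(335,122),(270,210)]: print('side stray lid',onz('side',B(p),99).round(1))
for p in[(190,480),(388,445),(62,290)]: print('side shelf',onz('side',A(p),36).round(1))
E
```

```text
left [519.4  45.9] [-7.7 -5.7 -5.  -3. ] [56.4 52.3 53.8 55. ]
mid [511.8 -23.6] [-7.1 -5.1 -6.7 -4.5] [55.  54.1 54.5 54.5]
stray [ 470.3 -364. ] [39.  38.1 37.8 40.2] [53.6 53.9 51.7 52.8]
shelf36 [482.8  93.6  36. ]
shelf36 [ 455. -130.   36.]
shelf36 [475.1  15.9  36. ]
shelf36 [467.4 -52.8  36. ]
shelf36 [549.1 -60.5  36. ]
rail49 [ 545.7 -142.6   49. ]
rail49 [573.6  81.9  49. ]
left [519.6  46.6 152. ]
mid [511.4 -22.9 143.5]
stray [ 471.2 -364.5  116. ]
side btn left [523.4  48.5 152. ] [533.9  74.6 143.5]
side btn mid [506.7 -37.2 143.5] [516.5 -13.6 135. ]
side btn stray [ 471.5 -369.2  116. ] [ 480.  -354.2  107.5]
side stray lid [ 432.9 -368.    99. ]
side stray lid [ 472.7 -358.1   99. ]
side stray lid [ 505.7 -377.4   99. ]
side stray lid [ 461.8 -415.8   99. ]
side shelf [ 457.6 -139.6   36. ]
side shelf [ 547.3 -145.1   36. ]
side shelf [486.4  87.2  36. ]
```

```bash
cat > fit.py <<'E'
from h import *
from scipy.optimize import minimize
def grad(im,s):
    g=cv2.GaussianBlur(im.astype(np.float32),(0,0),s)
    return np.sqrt(sum(cv2.Sobel(g[:,:,c],cv2.CV_32F,1,0)**2+cv2.Sobel(g[:,:,c],cv2.CV_32F,0,1)**2 for c in range(3)))
def pose(p,L):
    c,s=np.cos(p[2]),np.sin(p[2]);L=np.asarray(L,float)
    return np.c_[p[0]+c*L[:,0]-s*L[:,1],p[1]+s*L[:,0]+c*L[:,1],L[:,2]]
def seg(a,b,n=40):
    t=np.linspace(.04,.96,n)[:,None];return np.array(a)*(1-t)+np.array(b)*t
def score(p,E,G,n):
    tot=0
    for e in E:
        q=np.array([proj(n,X) for X in pose(p,e)],np.float32)
        tot+=cv2.remap(G,q[:,0].reshape(-1,1),q[:,1].reshape(-1,1),cv2.INTER_LINEAR).mean()
    return tot/len(E)
def fit(p0,Es,ims):
    p=np.array(p0,float)
    for s in(2.0,1.0,.8):
        Gs={n:grad(ims[n],s) for n in Es}
        f=lambda q:-sum(score(q*[1,1,.01],Es[n],Gs[n],n) for n in Es)
        q=p*[1,1,100]
        m=minimize(f,q,method='Nelder-Mead',options=dict(initial_simplex=[q,q+[3,0,0],q+[0,3,0],q+[0,0,3]],xatol=.02,fatol=1e-3))
        p=m.x*[1,1,.01]
    return p,m.fun
def lid(z,sides=(0,1,2,3)):
    h=28;C=[(-h,-h,z),(h,-h,z),(h,h,z),(-h,h,z)]
    return [seg(C[i],C[(i+1)%4]) for i in sides] # 0:-y 1:+x 2:+y 3:-x
E
cat > f1.py <<'E'
from fit import *
ims={'top':cv2.imread('pics/top0.png'),'side':cv2.imread('pics/side0.png')}
y=115
near=seg((-46,-y,36),(-46,y,36));right=seg((-46,-y,36),(38,-y,36));rail=seg((46,-y,49),(46,-45,49))
l1=seg((-46,-35,36),(36,-35,36))
S={'top':[near,right,rail,l1],'side':[near,right]}
for k in(['top'],['side'],['top','side']):
    p,f=fit((514,-24,-.124),{n:S[n] for n in k},ims);print('shelf',k,p.round(2),np.degrees(p[2]).round(2),round(f,1))
for nm,p0,z0 in(('left',(519.5,46,-.12),36),('mid',(511.6,-23,-.12),36),('stray',(470.5,-364,.675),0)):
    sd=lid(99+z0) if nm=='stray' else (lid(99+z0,(0,3)) if nm=='mid' else lid(99+z0,(3,)))
    for k in(['top'],['top','side']):
        p,f=fit(p0,{n:(lid(99+z0) if n=='top' else sd) for n in k},ims);print(nm,k,p.round(2),np.degrees(p[2]).round(2),round(f,1))
E
python3 f1.py
```

```text
Traceback (most recent call last):
  File "f1.py", line 8, in <module>
    p,f=fit((514,-24,-.124),{n:S[n] for n in k},ims);print('shelf',k,p.round(2),np.degrees(p[2]).round(2),round(f,1))
        ~~~^^^^^^^^^^^^^^^^^^^^^^^^^^^^^^^^^^^^^^^^^
  File "fit.py", line 23, in fit
    m=minimize(f,q,method='Nelder-Mead',options=dict(initial_simplex=[q,q+[3,0,0],q+[0,3,0],q+[0,0,3]],xatol=.02,fatol=1e-3))
  File "fit.py", line 21, in <lambda>
    f=lambda q:-sum(score(q*[1,1,.01],Es[n],Gs[n],n) for n in Es)
                ~~~^^^^^^^^^^^^^^^^^^^^^^^^^^^^^^^^^^^^^^^^^^^^^^
  File "fit.py", line 21, in <genexpr>
    f=lambda q:-sum(score(q*[1,1,.01],Es[n],Gs[n],n) for n in Es)
                    ~~~~~^^^^^^^^^^^^^^^^^^^^^^^^^^^
  File "fit.py", line 14, in score
    q=np.array([proj(n,X) for X in pose(p,e)],np.float32)
                ~~~~^^^^^
  File "h.py", line 12, in proj
    c=r.camera_info(n);p=c['R']@np.asarray(X,float)+c['t'];a=p[:2]/p[2];a=a*(1+c['k1']*a@a)
ValueError: time passes only in moves, steps and waits
```

```bash
sed -i "s/^def ray/CI={n:r.camera_info(n) for n in ('side','top')}\ndef ray/; s/c=r.camera_info(n)/c=CI[n]/" h.py; time python3 f1.py; python3 -c "
from plant import r
print(r.state()['time'])"
```

```text
shelf ['top'] [ 5.1289e+02 -2.4100e+01 -1.1000e-01] -6.29 -260.4
shelf ['side'] [ 5.0435e+02 -2.9280e+01  1.0000e-02] 0.59 -164.7
shelf ['top', 'side'] [ 5.1237e+02 -2.4680e+01 -1.1000e-01] -6.31 -386.3
left ['top'] [ 5.2206e+02  4.7100e+01 -1.0000e-01] -5.84 -203.5
left ['top', 'side'] [ 5.1689e+02  4.3760e+01 -3.7000e-01] -21.13 -493.8
mid ['top'] [ 5.1419e+02 -2.2730e+01 -1.2000e-01] -6.84 -191.0
mid ['top', 'side'] [ 5.1386e+02 -2.2580e+01 -1.2000e-01] -7.15 -330.0
stray ['top'] [ 468.83 -366.78    0.71] 40.7 -207.8
stray ['top', 'side'] [ 469.72 -368.39    0.73] 41.73 -340.9
0.1
real	0m10.561s
user	0m10.836s
sys	0m0.217s
```

```bash
cat > ov.py <<'E'
from fit import *
def draw(im,n,items,x0,y0,w,h,f,out):
    o=cv2.resize(im[y0:y0+h,x0:x0+w],None,fx=f,fy=f,interpolation=cv2.INTER_CUBIC)
    for p,E,col in items:
        for e in E:
            q=np.array([proj(n,X) for X in pose(p,e)]);q=((q-[x0,y0]+.5)*f-.5)
            cv2.polylines(o,[np.round(q).astype(np.int32)],False,col,1,cv2.LINE_AA)
    cv2.imwrite(out,o)
def btn(z,rr=16):
    a=np.linspace(0,2*np.pi,60);return np.c_[rr*np.cos(a),rr*np.sin(a),0*a+z]
def foot(z): return lid(z)
E
python3 - <<'E'
from ov import *
t=cv2.imread('pics/top0.png');s=cv2.imread('pics/side0.png')
G=(0,255,0);Rr=(0,0,255)
st=[((468.8,-366.8,.71),lid(99)+[btn(116)],G),((470.7,-365,.675),lid(99)+[btn(116)]+lid(0),Rr)]
draw(t,'top',st,320,225,60,60,10,'pics/o1.png')
draw(s,'side',st,305,235,60,75,8,'pics/o2.png')
y=115
S=[seg((-46,-y,36),(-46,y,36)),seg((-46,-y,36),(46,-y,36)),seg((46,-y,49),(46,y,49)),seg((-46,-35,36),(36,-35,36)),seg((-46,35,36),(36,35,36)),seg((-46,-y,36),(-46,-y,0))]
sh=[((512.9,-24.1,-.11),S,G),((522,47,-.102),lid(135)+[btn(152)],Rr),((514.2,-22.7,-.12),lid(135)+[btn(143.5)],Rr)]
draw(t,'top',sh,150,205,115,65,6.9,'pics/o3.png')
draw(s,'side',sh,255,160,70,95,6,'pics/o4.png')
E
```

```text
(no output)
```

View pics/o1.png

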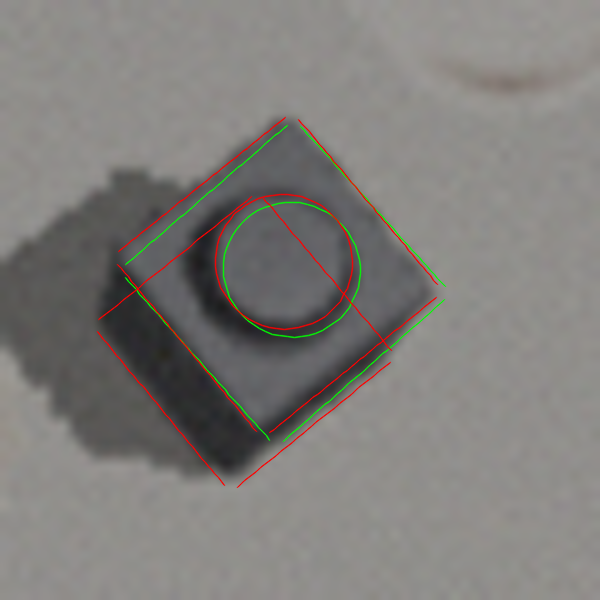

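View pics/o2.png

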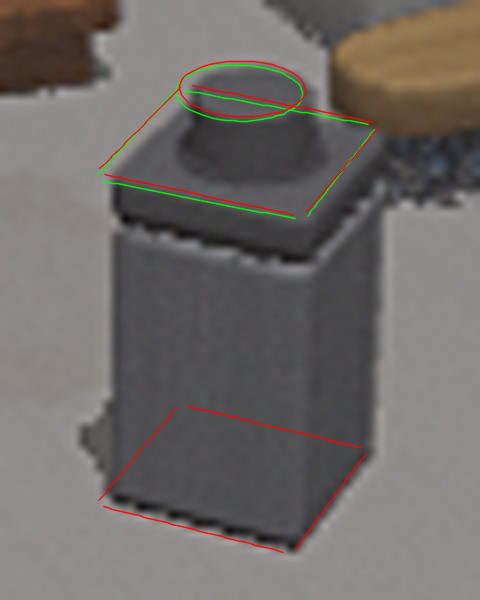

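View pics/o3.png

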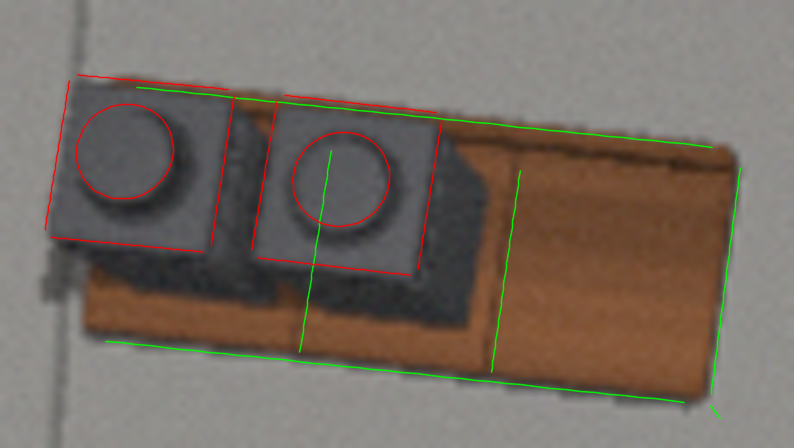

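View pics/o4.png

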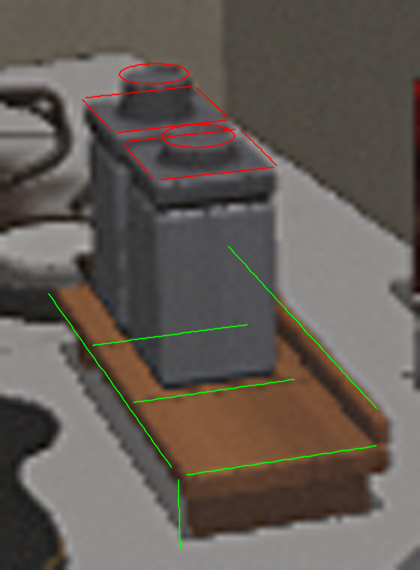

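```bash
cat > d.py <<'E'
import sys,numpy as np
from scipy.spatial.transform import Rotation as Ro
from plant import r
s=r.state();w,x,y,z=s['ee_rot'];R=Ro.from_quat([x,y,z,w])
M=R.as_matrix()
print('t',round(s['time'],2),'pos',s['position'].round(1),'yaw',np.degrees(np.arctan2(M[1,0],M[0,0])).round(2),'F',s['ft_force'].round(2),'M',s['moment'].round(3),'w',round(s['width'],1),'tilt',np.degrees(M[2,:2]).round(2))
if len(sys.argv)>3:
    T=np.array(sys.argv[1:4],float);d=M.T@(T-s['position'])
    print('tool d mm',d.round(1))
    if len(sys.argv)>4:
        ya=np.radians(float(sys.argv[4]));Rt=np.array([[np.cos(ya),np.sin(ya),0],[np.sin(ya),-np.cos(ya),0],[0,0,-1]])
        print('rotvec tool deg',np.degrees(Ro.from_matrix(M.T@Rt).as_rotvec()).round(2),'tool d after turn',(Rt.T@(T-s['position'])).round(1))
E
python3 d.py 500 60 230; python3 d.py 470 -365.5 230 39.5
```

```text
t 0.1 pos [217.2 558.7 203.2] yaw 68.75 F [-1.11  0.19 -0.23] M [-0.021  0.015  0.025] w 92.7 tilt [-0.1  -0.01]
tool d mm [-362.4  444.3  -26.2]
t 0.1 pos [217.2 558.7 203.2] yaw 68.75 F [-1.11  0.19 -0.23] M [-0.021  0.015  0.025] w 92.7 tilt [-0.1  -0.01]
tool d mm [-769.8  570.6  -25.6]
rotvec tool deg [2.000e-02 1.000e-01 2.925e+01] tool d after turn [-392.8  874.   -26.8]
```

```bash
python3 -m inch '[{"dx":-0.026,"dy":0.032,"dz":-0.003},{"dx":-0.026,"dy":0.032,"dz":-0.003},{"dx":-0.026,"dy":0.032,"dz":-0.003},{"dx":-0.026,"dy":0.032,"dz":-0.003},{"dx":-0.026,"dy":0.032,"dz":-0.003},{"dx":-0.026,"dy":0.032,"dz":-0.003},{"dx":-0.026,"dy":0.032,"dz":-0.003},{"dx":-0.026,"dy":0.032,"dz":-0.003},{"dx":-0.026,"dy":0.032,"dz":-0.002},{"dx":-0.026,"dy":0.032},{"dx":-0.026,"dy":0.032},{"dx":-0.026,"dy":0.032},{"dx":-0.026,"dy":0.032},{"dx":-0.024,"dy":0.028}]' 0.093 && python3 d.py 470 -365.5 180 39.5
```

```text
invalid input at $[0]: expected keys dx, dy, dz, wx, wy, wz
```

All six keys are required in each row.

```bash
python3 -m inch '[{"dx":-0.026,"dy":0.032,"dz":-0.003,"wx":0,"wy":0,"wz":0},{"dx":-0.026,"dy":0.032,"dz":-0.003,"wx":0,"wy":0,"wz":0},{"dx":-0.026,"dy":0.032,"dz":-0.003,"wx":0,"wy":0,"wz":0},{"dx":-0.026,"dy":0.032,"dz":-0.003,"wx":0,"wy":0,"wz":0},{"dx":-0.026,"dy":0.032,"dz":-0.003,"wx":0,"wy":0,"wz":0},{"dx":-0.026,"dy":0.032,"dz":-0.003,"wx":0,"wy":0,"wz":0},{"dx":-0.026,"dy":0.032,"dz":-0.003,"wx":0,"wy":0,"wz":0},{"dx":-0.026,"dy":0.032,"dz":-0.003,"wx":0,"wy":0,"wz":0},{"dx":-0.026,"dy":0.032,"dz":-0.002,"wx":0,"wy":0,"wz":0},{"dx":-0.026,"dy":0.032,"dz":0,"wx":0,"wy":0,"wz":0},{"dx":-0.026,"dy":0.032,"dz":0,"wx":0,"wy":0,"wz":0},{"dx":-0.026,"dy":0.032,"dz":0,"wx":0,"wy":0,"wz":0},{"dx":-0.026,"dy":0.032,"dz":0,"wx":0,"wy":0,"wz":0},{"dx":-0.024,"dy":0.028,"dz":0,"wx":0,"wy":0,"wz":0}]' 0.093 && python3 d.py 470 -365.5 180 39.5
```

```text
time: 1.5
position: [500.5, 59.1, 229.8]
ee_rot: [-0.0, 0.825, 0.564, -0.0]
ft_force: [0.4, -0.6, -0.1]
width: 93.1
t 1.5 pos [500.5  59.1 229.8] yaw 68.72 F [ 0.36 -0.6  -0.11] M [ 0.005 -0.011  0.019] w 93.1 tilt [-0.01 -0.02]
tool d mm [-406.7  125.7   49.8]
rotvec tool deg [-2.000e-02  2.000e-02  2.922e+01] tool d after turn [-293.6  308.2   49.8]
```

```bash
python3 -m inch '[{"dx":-0.029,"dy":0.009,"dz":0,"wx":0,"wy":0,"wz":0},{"dx":-0.029,"dy":0.009,"dz":0,"wx":0,"wy":0,"wz":0},{"dx":-0.029,"dy":0.009,"dz":0,"wx":0,"wy":0,"wz":0},{"dx":-0.029,"dy":0.009,"dz":0,"wx":0,"wy":0,"wz":0},{"dx":-0.029,"dy":0.009,"dz":0,"wx":0,"wy":0,"wz":0},{"dx":-0.029,"dy":0.009,"dz":0,"wx":0,"wy":0,"wz":0},{"dx":-0.029,"dy":0.009,"dz":0,"wx":0,"wy":0,"wz":0},{"dx":-0.029,"dy":0.009,"dz":0,"wx":0,"wy":0,"wz":0},{"dx":-0.029,"dy":0.009,"dz":0,"wx":0,"wy":0,"wz":0},{"dx":-0.029,"dy":0.009,"dz":0,"wx":0,"wy":0,"wz":0},{"dx":-0.029,"dy":0.009,"dz":0,"wx":0,"wy":0,"wz":0},{"dx":-0.029,"dy":0.009,"dz":0,"wx":0,"wy":0,"wz":0},{"dx":-0.029,"dy":0.009,"dz":0,"wx":0,"wy":0,"wz":0},{"dx":-0.029,"dy":0.009,"dz":0,"wx":0,"wy":0,"wz":0},{"dx":0,"dy":0,"dz":0,"wx":0,"wy":0,"wz":7.3},{"dx":0,"dy":0,"dz":0,"wx":0,"wy":0,"wz":7.3},{"dx":0,"dy":0,"dz":0,"wx":0,"wy":0,"wz":7.3},{"dx":0,"dy":0,"dz":0,"wx":0,"wy":0,"wz":7.3}]' && python3 d.py 470 -365.5 75 39.5
```

```text
time: 3.3
position: [470.0, -363.0, 229.5]
ee_rot: [-0.001, 0.942, 0.336, -0.0]
ft_force: [-0.5, -0.0, -0.5]
width: 92.9
t 3.3 pos [ 470.  -363.   229.5] yaw 39.24 F [-0.53 -0.01 -0.47] M [-0.02   0.006  0.017] w 92.9 tilt [-0.01 -0.07]
tool d mm [ -1.6   2.1 154.4]
rotvec tool deg [-0.07  0.01 -0.26] tool d after turn [ -1.6   1.9 154.5]
```

```bash
python3 -m inch '[{"dx":-0.0016,"dy":0.002,"dz":0.025,"wx":0,"wy":0,"wz":0},{"dx":0,"dy":0,"dz":0.025,"wx":0,"wy":0,"wz":0},{"dx":0,"dy":0,"dz":0.025,"wx":0,"wy":0,"wz":0},{"dx":0,"dy":0,"dz":0.025,"wx":0,"wy":0,"wz":0},{"dx":0,"dy":0,"dz":0.025,"wx":0,"wy":0,"wz":0},{"dx":0,"dy":0,"dz":0.02,"wx":0,"wy":0,"wz":0},{"dx":0,"dy":0,"dz":0.009,"wx":0,"wy":0,"wz":0},{"dx":0,"dy":0,"dz":0,"wx":0,"wy":0,"wz":0}]' && python3 d.py 470 -365.5 75 39.5; python3 - <<'E'
from h import *
cv2.imwrite('pics/t1.png',cv2.resize(r.capture('top')[200:310,280:410],None,fx=5,fy=5))
cv2.imwrite('pics/s1.png',cv2.resize(r.capture('side')[180:320,260:420],None,fx=4,fy=4))
E
```

```text
time: 4.1
position: [469.3, -364.7, 74.3]
ee_rot: [-0.002, 0.941, 0.338, -0.001]
ft_force: [-0.6, 0.5, 0.7]
width: 93.2
t 4.1 pos [ 469.3 -364.7   74.3] yaw 39.55 F [-0.56  0.45  0.75] M [-0.064  0.043 -0.023] w 93.2 tilt [-0.03 -0.2 ]
tool d mm [ 0.   1.1 -0.7]
rotvec tool deg [-0.2   0.03  0.05] tool d after turn [ 0.   1.1 -0.7]
```

View pics/t1.png

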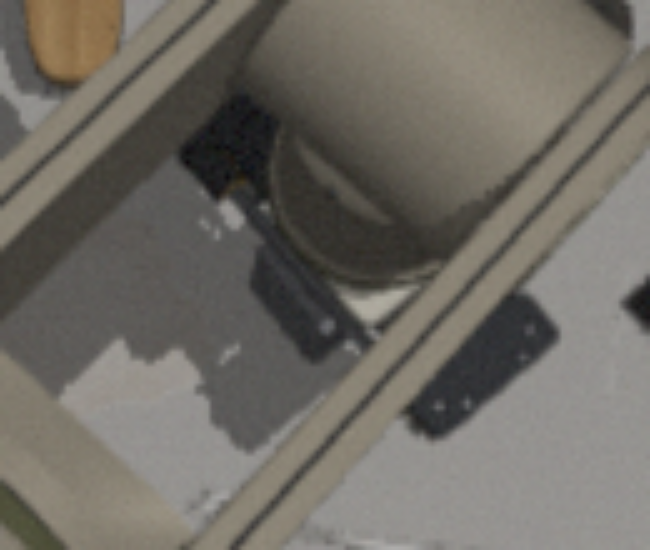

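View pics/s1.png

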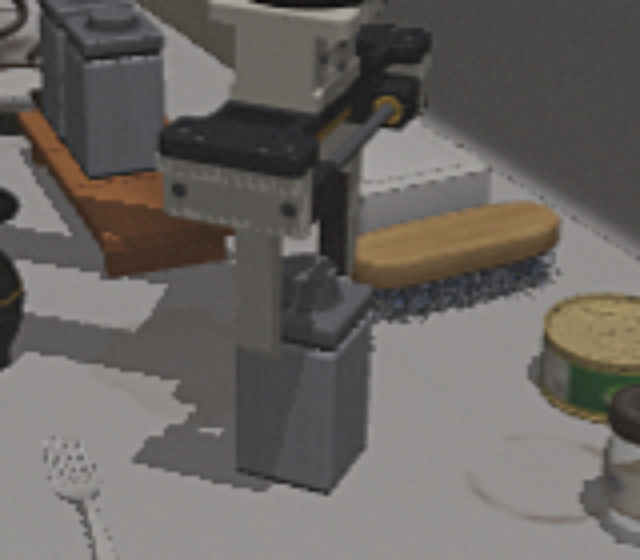

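```bash
python3 -m inch '[{"dx":0,"dy":0.001,"dz":0,"wx":0,"wy":0,"wz":0},{"dx":0,"dy":0,"dz":0,"wx":0,"wy":0,"wz":0},{"dx":0,"dy":0,"dz":0,"wx":0,"wy":0,"wz":0},{"dx":0,"dy":0,"dz":0,"wx":0,"wy":0,"wz":0},{"dx":0,"dy":0,"dz":0,"wx":0,"wy":0,"wz":0},{"dx":0,"dy":0,"dz":0,"wx":0,"wy":0,"wz":0},{"dx":0,"dy":0,"dz":0,"wx":0,"wy":0,"wz":0},{"dx":0,"dy":0,"dz":0,"wx":0,"wy":0,"wz":0}]' 0.04 25 && python3 d.py
```

```text
time: 5.0
position: [471.3, -366.4, 76.4]
ee_rot: [0.0, 0.941, 0.338, 0.0]
ft_force: [1.0, -0.0, 1.6]
width: 55.6
t 5.0 pos [ 471.3 -366.4   76.4] yaw 39.56 F [ 1.03 -0.    1.65] M [ 0.229 -0.229  0.008] w 55.6 tilt [0.02 0.02]
```

```bash
python3 -m inch '[{"dx":0,"dy":0,"dz":-0.01,"wx":0,"wy":0,"wz":0},{"dx":0,"dy":0,"dz":-0.02,"wx":0,"wy":0,"wz":0},{"dx":0,"dy":0,"dz":-0.02,"wx":0,"wy":0,"wz":0},{"dx":0,"dy":0,"dz":-0.02,"wx":0,"wy":0,"wz":0},{"dx":0,"dy":0,"dz":-0.02,"wx":0,"wy":0,"wz":0},{"dx":0,"dy":0,"dz":0,"wx":0,"wy":0,"wz":7},{"dx":0,"dy":0,"dz":0,"wx":0,"wy":0,"wz":7.9},{"dx":0,"dy":0,"dz":0,"wx":0,"wy":0,"wz":7.9},{"dx":0,"dy":0,"dz":0,"wx":0,"wy":0,"wz":7.9},{"dx":0,"dy":0,"dz":0,"wx":0,"wy":0,"wz":7.9},{"dx":0,"dy":0,"dz":0,"wx":0,"wy":0,"wz":7.9},{"dx":0,"dy":0,"dz":0,"wx":0,"wy":0,"wz":0}]' && python3 d.py 505.5 -93.5 165 -7
```

```text
time: 6.2
position: [470.4, -366.2, 165.6]
ee_rot: [-0.0, 0.998, -0.062, -0.001]
ft_force: [-0.7, 0.2, -5.4]
width: 55.5
t 6.2 pos [ 470.4 -366.2  165.6] yaw -7.08 F [-0.7   0.24 -5.42] M [-0.058  0.079 -0.02 ] w 55.5 tilt [-0.09 -0.04]
tool d mm [   1.2 -274.9    0.8]
rotvec tool deg [-0.04  0.09 -0.08] tool d after turn [   1.6 -274.9    0.6]
```

```bash
python3 -m inch '[{"dx":0,"dy":-0.013,"dz":0,"wx":0,"wy":0,"wz":0},{"dx":0,"dy":-0.025,"dz":0,"wx":0,"wy":0,"wz":0},{"dx":0,"dy":-0.025,"dz":0,"wx":0,"wy":0,"wz":0},{"dx":0,"dy":-0.025,"dz":0,"wx":0,"wy":0,"wz":0},{"dx":0,"dy":-0.025,"dz":0,"wx":0,"wy":0,"wz":0},{"dx":0,"dy":-0.025,"dz":0,"wx":0,"wy":0,"wz":0},{"dx":0,"dy":-0.025,"dz":0,"wx":0,"wy":0,"wz":0},{"dx":0,"dy":-0.025,"dz":0,"wx":0,"wy":0,"wz":0},{"dx":0,"dy":-0.025,"dz":0,"wx":0,"wy":0,"wz":0},{"dx":0.001,"dy":-0.025,"dz":0,"wx":0,"wy":0,"wz":0},{"dx":0,"dy":-0.02,"dz":0,"wx":0,"wy":0,"wz":0},{"dx":0,"dy":-0.013,"dz":0,"wx":0,"wy":0,"wz":0},{"dx":0,"dy":0,"dz":0,"wx":0,"wy":0,"wz":0},{"dx":0,"dy":0,"dz":0,"wx":0,"wy":0,"wz":0}]' && python3 d.py 505.5 -93.5 165 -7;  python3 - <<'E'
from h import *
a=r.capture('top');b=r.capture('side');cv2.imwrite('pics/top2.png',a);cv2.imwrite('pics/side2.png',b)
cv2.imwrite('pics/t2.png',cv2.resize(a[190:290,140:280],None,fx=5,fy=5))
cv2.imwrite('pics/s2.png',cv2.resize(b[130:260,230:360],None,fx=4.5,fy=4.5))
E
```

```text
time: 7.6
position: [504.7, -97.6, 166.2]
ee_rot: [0.0, 0.998, -0.06, -0.0]
ft_force: [-0.7, -0.9, -5.0]
width: 55.5
t 7.6 pos [504.7 -97.6 166.2] yaw -6.83 F [-0.7  -0.9  -4.96] M [-0.119  0.1   -0.023] w 55.5 tilt [-0.    0.03]
tool d mm [ 0.4 -4.2  1.2]
rotvec tool deg [0.03 0.   0.17] tool d after turn [ 0.3 -4.2  1.2]
```

View pics/t2.png

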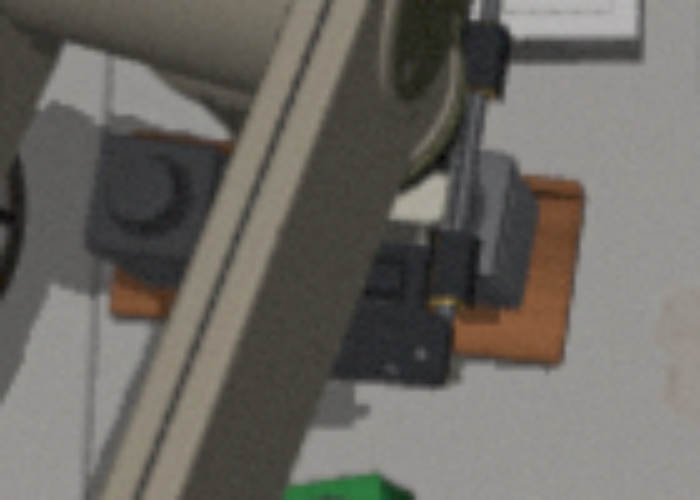

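View pics/s2.png

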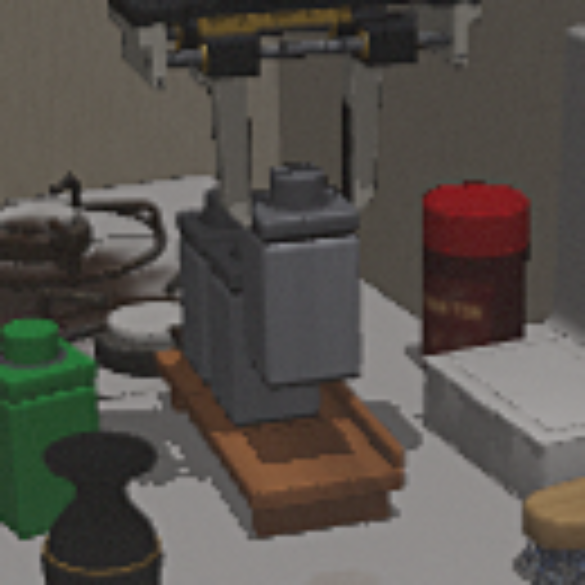

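```bash
python3 - <<'E'
from fit import *
P=(512.8,-23,np.radians(-7))
A=lambda p:np.array(zz(p,255,160,6))
q=[proj('side',x) for x in pose(P,[(-28,-28,36),(28,-28,36)])]
obs=[A((165,385)),A((273,372))]
print('mid pred',np.round(q,1).tolist(),'obs',np.round(obs,1).tolist())
C=lambda p:np.array(zz(p,230,130,4.5))
# stray held: base z = tcpz-? grasp 75.3 -> z 165.7-75.3=90.4
Q=(504.7,-96.5,np.radians(-7))
for z in(89,91):
    print('held pred',np.round([proj('side',x) for x in pose(Q,[(-28,-28,z),(28,-28,z)])],1).tolist())
print('obs',C((266,383)).round(1),C((356,376)).round(1))
print('d/dy row', (proj('side',(505,-87,90))-proj('side',(505,-97,90))).round(2))
E
```

```text
mid pred [[281.0, 224.7], [300.9, 221.9]] obs [[282.1, 223.8], [300.1, 221.6]]
held pred [[288.6, 216.3], [309.8, 213.5]]
held pred [[288.6, 215.6], [309.8, 212.8]]
obs [288.7 214.7] [308.7 213.2]
d/dy row [-1.59 -1.29]
```

```bash
python3 -m inch '[{"dx":0.0004,"dy":-0.004,"dz":0,"wx":0,"wy":0,"wz":0},{"dx":0,"dy":0,"dz":0.012,"wx":0,"wy":0,"wz":0},{"dx":0,"dy":0,"dz":0.012,"wx":0,"wy":0,"wz":0},{"dx":0,"dy":0,"dz":0.012,"wx":0,"wy":0,"wz":0},{"dx":0,"dy":0,"dz":0.010,"wx":0,"wy":0,"wz":0},{"dx":0,"dy":0,"dz":0.005,"wx":0,"wy":0,"wz":0},{"dx":0,"dy":0,"dz":0,"wx":0,"wy":0,"wz":0},{"dx":0,"dy":0,"dz":0,"wx":0,"wy":0,"wz":0}]' && python3 d.py 505.3 -93 111.5 -7
```

```text
time: 8.5
position: [505.8, -93.7, 115.3]
ee_rot: [0.0, 0.998, -0.061, 0.0]
ft_force: [0.5, 1.1, -4.4]
width: 55.8
t 8.5 pos [505.8 -93.7 115.3] yaw -6.95 F [ 0.49  1.05 -4.41] M [-0.073  0.024  0.049] w 55.8 tilt [0.01 0.  ]
tool d mm [-0.6 -0.6  3.8]
rotvec tool deg [ 0.   -0.01  0.05] tool d after turn [-0.6 -0.6  3.8]
```

```bash
python3 -m inch '[{"dx":0,"dy":0,"dz":0.001,"wx":0,"wy":0,"wz":0},{"dx":0,"dy":0,"dz":0.0005,"wx":0,"wy":0,"wz":0},{"dx":0,"dy":0,"dz":0,"wx":0,"wy":0,"wz":0}]' && python3 d.py 505.3 -93 111.5 -7
```

```text
time: 8.8
position: [505.9, -93.7, 113.9]
ee_rot: [0.0, 0.998, -0.061, 0.0]
ft_force: [0.8, -0.3, -4.6]
width: 56.0
t 8.8 pos [505.9 -93.7 113.9] yaw -6.94 F [ 0.79 -0.35 -4.6 ] M [-0.025  0.102  0.03 ] w 56.0 tilt [0.03 0.  ]
tool d mm [-0.7 -0.6  2.4]
rotvec tool deg [ 0.   -0.03  0.06] tool d after turn [-0.7 -0.6  2.4]
```

```bash
python3 -m inch '[{"dx":0,"dy":0,"dz":0.001,"wx":0,"wy":0,"wz":0},{"dx":0,"dy":0,"dz":0,"wx":0,"wy":0,"wz":0},{"dx":0,"dy":0,"dz":0,"wx":0,"wy":0,"wz":0}]' && python3 -m inch '[{"dx":0,"dy":0,"dz":0.001,"wx":0,"wy":0,"wz":0},{"dx":0,"dy":0,"dz":0,"wx":0,"wy":0,"wz":0},{"dx":0,"dy":0,"dz":0,"wx":0,"wy":0,"wz":0}]' && python3 d.py 505.3 -93 111.5 -7
```

```text
time: 9.1
position: [505.6, -93.6, 112.6]
ee_rot: [0.0, 0.998, -0.061, -0.0]
ft_force: [0.1, -0.0, -5.2]
width: 55.9
time: 9.4
position: [505.9, -93.7, 112.3]
ee_rot: [0.0, 0.998, -0.061, 0.0]
ft_force: [-2.8, 1.4, 3.3]
width: 55.9
t 9.4 pos [505.9 -93.7 112.3] yaw -6.94 F [-2.78  1.38  3.29] M [ 0.145  0.843 -0.01 ] w 55.9 tilt [0.03 0.  ]
tool d mm [-0.7 -0.6  0.8]
rotvec tool deg [ 0.   -0.03  0.06] tool d after turn [-0.7 -0.6  0.8]
```

```bash
python3 -m inch '[{"dx":0,"dy":0,"dz":0,"wx":0,"wy":0,"wz":0},{"dx":0,"dy":0,"dz":0,"wx":0,"wy":0,"wz":0},{"dx":0,"dy":0,"dz":0,"wx":0,"wy":0,"wz":0},{"dx":0,"dy":0,"dz":0,"wx":0,"wy":0,"wz":0},{"dx":0,"dy":0,"dz":-0.02,"wx":0,"wy":0,"wz":0},{"dx":0,"dy":0,"dz":-0.03,"wx":0,"wy":0,"wz":0},{"dx":0,"dy":0,"dz":-0.03,"wx":0,"wy":0,"wz":0},{"dx":0,"dy":0,"dz":-0.03,"wx":0,"wy":0,"wz":0},{"dx":0,"dy":0.03,"dz":0,"wx":0,"wy":0,"wz":0},{"dx":0,"dy":0.03,"dz":0,"wx":0,"wy":0,"wz":0},{"dx":0,"dy":0.03,"dz":0,"wx":0,"wy":0,"wz":0},{"dx":0,"dy":0.03,"dz":0,"wx":0,"wy":0,"wz":0},{"dx":0,"dy":0.03,"dz":0,"wx":0,"wy":0,"wz":0},{"dx":0,"dy":0.03,"dz":0,"wx":0,"wy":0,"wz":0}]' 0.085 && python3 d.py ;  python3 - <<'E'
from h import *
a=r.capture('top');b=r.capture('side');cv2.imwrite('pics/top3.png',a);cv2.imwrite('pics/side3.png',b)
cv2.imwrite('pics/t3.png',cv2.resize(a[190:290,140:280],None,fx=5.5,fy=5.5,interpolation=cv2.INTER_CUBIC))
cv2.imwrite('pics/s3.png',cv2.resize(b[150:260,240:340],None,fx=5.4,fy=5.4,interpolation=cv2.INTER_CUBIC))
E
```

```text
time: 10.8
position: [483.7, -273.6, 221.6]
ee_rot: [0.0, 0.998, -0.061, 0.0]
ft_force: [0.5, -0.5, 0.9]
width: 84.5
t 10.8 pos [ 483.7 -273.6  221.6] yaw -6.95 F [ 0.5  -0.54  0.87] M [-0.062  0.04   0.03 ] w 84.5 tilt [0.01 0.01]
```

View pics/t3.png

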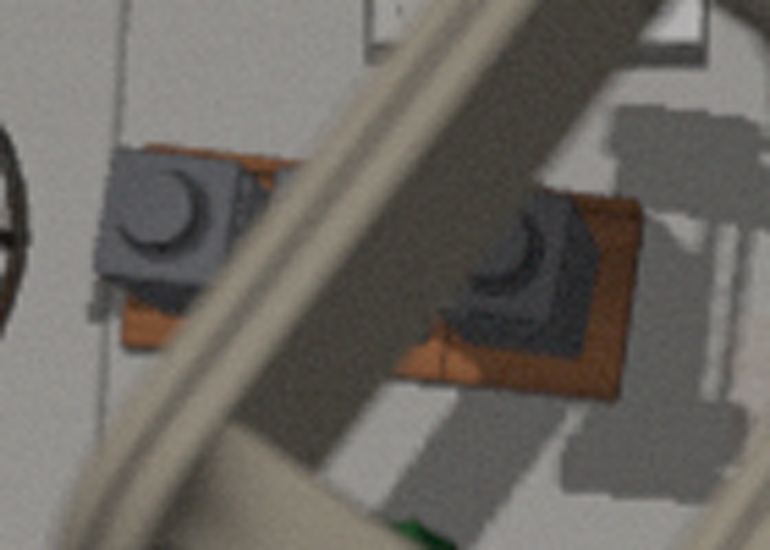

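View pics/s3.png

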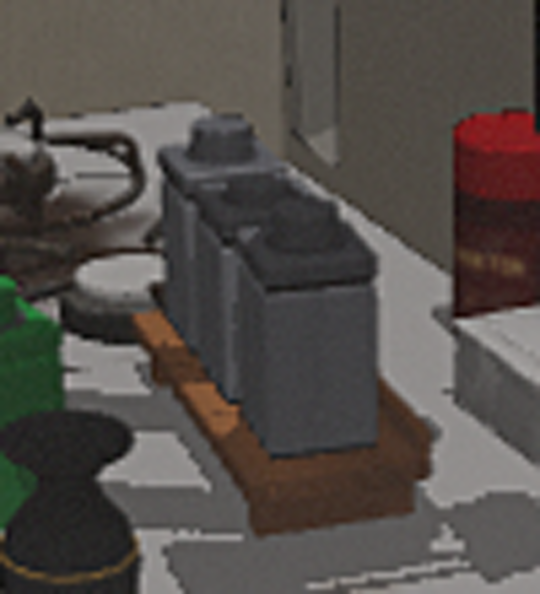

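```bash
python3 -m inch '[{"dx":0,"dy":0.03,"dz":0,"wx":0,"wy":0,"wz":0},{"dx":0,"dy":0.03,"dz":0,"wx":0,"wy":0,"wz":0},{"dx":0,"dy":0.03,"dz":0,"wx":0,"wy":0,"wz":0},{"dx":0,"dy":0.03,"dz":0,"wx":0,"wy":0,"wz":0},{"dx":0,"dy":0.03,"dz":0,"wx":0,"wy":0,"wz":0},{"dx":0,"dy":0.03,"dz":0,"wx":0,"wy":0,"wz":0},{"dx":0,"dy":0.03,"dz":0,"wx":0,"wy":0,"wz":0}]' 0 && python3 d.py ;  python3 - <<'E'
from h import *
a=r.capture('top');b=r.capture('side');cv2.imwrite('pics/top4.png',a);cv2.imwrite('pics/side4.png',b)
cv2.imwrite('pics/t4.png',cv2.resize(a[205:270,150:265],None,fx=6.9,fy=6.9,interpolation=cv2.INTER_CUBIC))
E
```

```text
time: 11.6
position: [458.8, -481.2, 221.5]
ee_rot: [-0.0, 0.998, -0.06, 0.0]
ft_force: [0.6, 0.5, 0.1]
width: 33.8
t 11.6 pos [ 458.8 -481.2  221.5] yaw -6.92 F [0.62 0.48 0.1 ] M [-0.068  0.11   0.056] w 33.8 tilt [ 0.   -0.02]
```

View pics/t4.png

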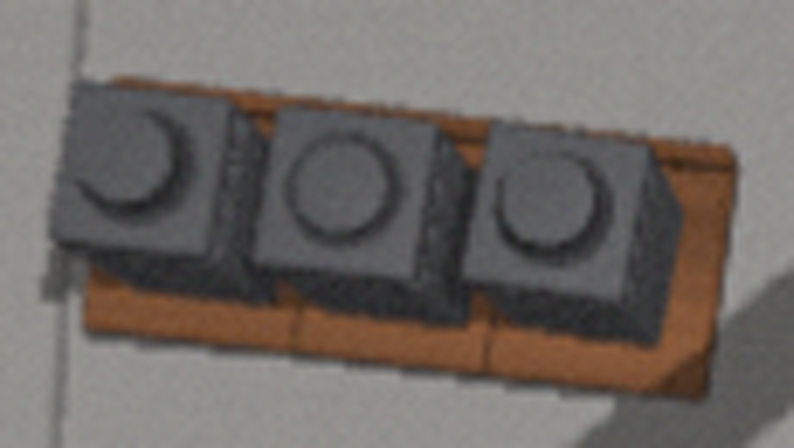

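```bash
python3 - <<'E'
from fit import *
im={'top':cv2.imread('pics/top4.png')}
Z1=lambda p:zz(p,150,205,6.9)
def loc(p,yaw=-7):
    a=np.radians(yaw);d=np.array(p[:2])-[514.3,-24];return np.array([np.cos(a)*d[0]+np.sin(a)*d[1],-np.sin(a)*d[0]+np.cos(a)*d[1]]).round(1)
for nm,p0 in(('left',(520.5,46,-.12)),('mid',(512.6,-23,-.12)),('right',(505,-93,-.12))):
    for st in((0,0,0),(1.5,-1.5,.02),(-1.5,1.5,-.02)):
        p,f=fit(np.add(p0,st),{'top':lid(135)},im);print(nm,p[:2].round(1),np.degrees(p[2]).round(2),round(f,1),loc(p))
for nm,pts in(('left',[(70,82),(235,103),(212,255),(52,242)]),('mid',[(278,103),(440,122),(420,280),(258,262)]),('right',[(490,122),(648,142),(628,297),(466,278)])):
    c=sq([onz('top',Z1(p),135) for p in pts]);print(nm,*c,loc(c[0]))
E
```

```text
left [522.   47.3] -5.14 -207.5 [-1.  71.7]
left [522.   47.2] -5.47 -207.5 [-1.  71.6]
left [522.   47.3] -5.63 -207.5 [-1.  71.7]
mid [514.1 -22.7] -6.84 -194.8 [-0.3  1.2]
mid [514.2 -22.6] -6.83 -194.9 [-0.3  1.4]
mid [514.1 -22.7] -6.61 -194.9 [-0.3  1.3]
right [506.4 -93. ] -7.72 -210.2 [  0.6 -69.5]
right [506.5 -93.1] -7.83 -210.3 [  0.6 -69.5]
right [506.5 -93.1] -7.73 -210.2 [  0.6 -69.6]
left [519.4  45.9] [-7.7 -5.7 -5.  -3. ] [56.4 52.3 53.8 55. ] [-3.5 70. ]
mid [511.8 -23.6] [-7.1 -5.1 -6.7 -4.5] [55.  54.1 54.5 54.5] [-2.5  0.1]
right [505.3 -93.5] [-7.6 -5.9 -7.  -6.8] [53.6 53.1 54.3 53.6] [ -0.5 -70.1]
```

```bash
python3 d.py 505.8 -93.2 185 -6.9; python3 -m inch '[{"dx":0,"dy":-0.02,"dz":0,"wx":0,"wy":0,"wz":0},{"dx":0,"dy":-0.035,"dz":0,"wx":0,"wy":0,"wz":0},{"dx":0,"dy":-0.035,"dz":0,"wx":0,"wy":0,"wz":0},{"dx":0,"dy":-0.035,"dz":0,"wx":0,"wy":0,"wz":0},{"dx":0,"dy":-0.035,"dz":0,"wx":0,"wy":0,"wz":0},{"dx":0,"dy":-0.035,"dz":0,"wx":0,"wy":0,"wz":0},{"dx":0,"dy":-0.035,"dz":0,"wx":0,"wy":0,"wz":0},{"dx":0,"dy":-0.035,"dz":0,"wx":0,"wy":0,"wz":0},{"dx":0,"dy":-0.035,"dz":0,"wx":0,"wy":0,"wz":0},{"dx":0,"dy":-0.035,"dz":0,"wx":0,"wy":0,"wz":0},{"dx":0,"dy":-0.035,"dz":0,"wx":0,"wy":0,"wz":0},{"dx":0,"dy":-0.02,"dz":0,"wx":0,"wy":0,"wz":0},{"dx":0,"dy":0,"dz":0.02,"wx":0,"wy":0,"wz":0},{"dx":0,"dy":0,"dz":0.01,"wx":0,"wy":0,"wz":0},{"dx":0,"dy":0,"dz":0,"wx":0,"wy":0,"wz":0}]' && python3 d.py 505.8 -93.2 185 -6.9
```

```text
t 11.7 pos [ 457.5 -483.1  220.8] yaw -7.1 F [-0.68  0.09 -0.09] M [-0.065  0.053 -0.031] w 25.9 tilt [-0.05  0.01]
tool d mm [-3.000e-01 -3.929e+02  3.570e+01]
rotvec tool deg [ 0.01  0.05 -0.2 ] tool d after turn [   1.1 -392.9   35.8]
time: 13.2
position: [504.2, -92.6, 189.6]
ee_rot: [-0.0, 0.998, -0.06, -0.002]
ft_force: [0.2, 0.6, -0.7]
width: 0.1
t 13.2 pos [504.2 -92.6 189.6] yaw -6.9 F [ 0.18  0.6  -0.68] M [-0.063  0.099 -0.023] w 0.1 tilt [-0.21 -0.04]
tool d mm [1.7 0.4 4.6]
rotvec tool deg [-0.04  0.21 -0.  ] tool d after turn [1.7 0.4 4.6]
```

```bash
python3 -m inch '[{"dx":0.001,"dy":0,"dz":0.01,"wx":0,"wy":0,"wz":0},{"dx":0,"dy":0,"dz":0.007,"wx":0,"wy":0,"wz":0},{"dx":0,"dy":0,"dz":0,"wx":0,"wy":0,"wz":0},{"dx":0,"dy":0,"dz":0,"wx":0,"wy":0,"wz":0}]' && for i in 1 2 3; do python3 -m inch '[{"dx":0,"dy":0,"dz":0,"wx":0,"wy":0,"wz":0}]'>/dev/null; python3 d.py; done; python3 -m inch '[{"dx":0,"dy":0,"dz":0.003,"wx":0,"wy":0,"wz":0},{"dx":0,"dy":0,"dz":0.003,"wx":0,"wy":0,"wz":0},{"dx":0,"dy":0,"dz":0,"wx":0,"wy":0,"wz":0}]' && for i in 1 2 3; do python3 -m inch '[{"dx":0,"dy":0,"dz":0,"wx":0,"wy":0,"wz":0}]'>/dev/null; python3 d.py; done
```

```text
time: 13.6
position: [506.6, -94.0, 174.6]
ee_rot: [-0.0, 0.998, -0.061, -0.0]
ft_force: [0.1, 0.7, 0.0]
width: 0.5
t 13.7 pos [506.9 -94.  175.1] yaw -6.97 F [ 0.08 -0.08  0.33] M [-0.07   0.051  0.01 ] w 0.6 tilt [0.03 0.  ]
t 13.8 pos [507.  -93.9 175.1] yaw -6.96 F [-0.49  0.04  0.13] M [-0.031  0.087 -0.028] w 0.6 tilt [0.04 0.01]
t 13.9 pos [506.9 -93.9 175. ] yaw -6.95 F [ 0.    0.29 -0.25] M [-0.037  0.069  0.013] w 0.6 tilt [0.03 0.01]
time: 14.2
position: [506.2, -93.6, 167.9]
ee_rot: [-0.0, 0.998, -0.061, -0.001]
ft_force: [-0.1, -0.4, -0.4]
width: 0.6
t 14.3 pos [506.5 -93.7 168.4] yaw -6.94 F [-0.39 -1.07  0.19] M [-0.045  0.091  0.014] w 0.4 tilt [-0.03 -0.  ]
t 14.4 pos [506.7 -93.7 168.7] yaw -6.95 F [ 0.85 -0.67 -0.19] M [-0.069  0.053 -0.065] w 0.2 tilt [-0. -0.]
t 14.5 pos [506.7 -93.8 168.7] yaw -6.95 F [-0.3  -0.22  0.24] M [-0.033 -0.002  0.006] w 0.5 tilt [0.01 0.  ]
```

```bash
for j in 1; do python3 -m inch '[{"dx":0,"dy":0,"dz":0.003,"wx":0,"wy":0,"wz":0},{"dx":0,"dy":0,"dz":0,"wx":0,"wy":0,"wz":0},{"dx":0,"dy":0,"dz":0,"wx":0,"wy":0,"wz":0}]'>/dev/null; for i in 1 2 3; do python3 -m inch '[{"dx":0,"dy":0,"dz":0,"wx":0,"wy":0,"wz":0}]'>/dev/null; python3 d.py; done; done; python3 - <<'E'
from h import *
b=r.capture('side');cv2.imwrite('pics/side5.png',b)
cv2.imwrite('pics/s5.png',cv2.resize(b[110:230,250:350],None,fx=5,fy=5,interpolation=cv2.INTER_CUBIC))
E
```

```text
t 14.9 pos [506.7 -93.8 165.6] yaw -6.94 F [0.61 0.01 0.64] M [-0.096 -0.001 -0.053] w 0.4 tilt [-0. -0.]
t 15.0 pos [506.7 -93.8 165.7] yaw -6.95 F [ 0.65 -0.3  -0.31] M [-0.046  0.044  0.06 ] w 0.9 tilt [0.01 0.  ]
t 15.1 pos [506.7 -93.8 165.7] yaw -6.95 F [-0.7   0.49  0.1 ] M [-0.07   0.079  0.095] w 0.3 tilt [0. 0.]
```

View pics/s5.png

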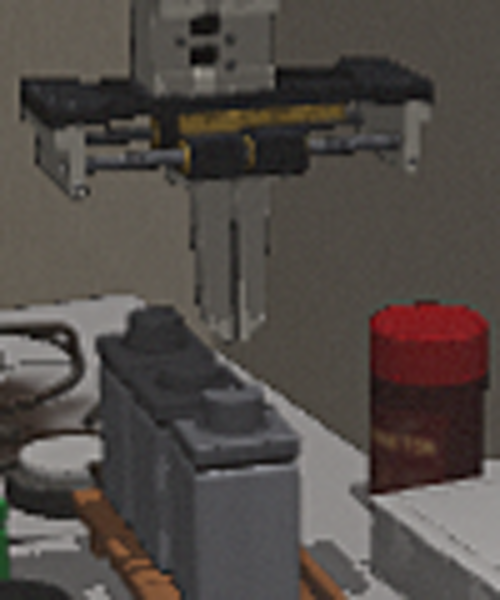

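```bash
python3 - <<'E'
from h import *
Z=lambda p:np.array(zz(p,250,110,5))
for z in(137,146.7,152,165.7,175): print(z,proj('side',(506.7,-93.8,z)).round(1))
print('tip obs',Z((237,340)),'btn top obs',Z((232,392)))
E
```

```text
137 [296.  192.9]
146.7 [295.9 189.3]
152 [295.9 187.3]
165.7 [295.8 182.1]
175 [295.7 178.5]
tip obs [297.  177.6] btn top obs [296. 188.]
```

```bash
python3 - <<'E'
from h import *
c=np.cos(np.radians(-7));s=np.sin(np.radians(-7))
for off in(-28,-36,-45):
  print(off,[proj('side',(504.7+off*c,-97+off*s,z)).round(1).tolist() for z in(147,157,166)])
print('s2 near finger tip obs',zz((237,222),230,130,4.5))
c=np.cos(np.radians(39.5));s=np.sin(np.radians(39.5))
for off in(-46,-64): print('s1',off,[proj('side',(469.8+off*c,-365+off*s,z)).round(1).tolist() for z in(56,66,75)])
print('s1 obs',zz((258,352),260,180,4))
E
```

```text
-28 [[285.0, 190.9], [284.9, 187.1], [284.8, 183.6]]
-36 [[281.9, 191.2], [281.8, 187.4], [281.7, 183.9]]
-45 [[278.4, 191.6], [278.3, 187.8], [278.1, 184.3]]
s2 near finger tip obs (282.27777777777777, 178.94444444444446)
s1 -46 [[325.3, 281.8], [325.4, 277.4], [325.4, 273.5]]
s1 -64 [[321.7, 286.1], [321.8, 281.7], [321.8, 277.7]]
s1 obs (324.125, 267.625)
```

```bash
python3 -m inch '[{"dx":0,"dy":0,"dz":0.004,"wx":0,"wy":0,"wz":0},{"dx":0,"dy":0,"dz":0,"wx":0,"wy":0,"wz":0},{"dx":0,"dy":0,"dz":0,"wx":0,"wy":0,"wz":0}]' >/dev/null; python3 d.py
python3 -m inch '[{"dx":0,"dy":0,"dz":0.003,"wx":0,"wy":0,"wz":0},{"dx":0,"dy":0,"dz":0,"wx":0,"wy":0,"wz":0},{"dx":0,"dy":0,"dz":0,"wx":0,"wy":0,"wz":0}]' >/dev/null; python3 d.py
python3 -m inch '[{"dx":0,"dy":0,"dz":0.003,"wx":0,"wy":0,"wz":0},{"dx":0,"dy":0,"dz":0,"wx":0,"wy":0,"wz":0},{"dx":0,"dy":0,"dz":0,"wx":0,"wy":0,"wz":0}]' >/dev/null; python3 d.py
```

```text
t 15.45 pos [506.5 -93.7 161.3] yaw -6.94 F [-0.03  0.35 -0.82] M [-0.115  0.082  0.002] w 0.6 tilt [-0.03 -0.  ]
t 15.75 pos [506.6 -93.7 158.5] yaw -6.94 F [-0.27 -0.12  0.48] M [-0.094  0.086  0.009] w 0.1 tilt [-0.02 -0.  ]
t 16.05 pos [506.6 -93.7 155.5] yaw -6.94 F [-0.2  -0.29 -0.57] M [-0.076  0.051 -0.018] w 0.5 tilt [-0.01 -0.  ]
```

```bash

python3 -m inch '[{"dx":0,"dy":0,"dz":0.003,"wx":0,"wy":0,"wz":0},{"dx":0,"dy":0,"dz":0,"wx":0,"wy":0,"wz":0},{"dx":0,"dy":0,"dz":0,"wx":0,"wy":0,"wz":0}]' >/dev/null; python3 d.py
python3 -m inch '[{"dx":0,"dy":0,"dz":0.003,"wx":0,"wy":0,"wz":0},{"dx":0,"dy":0,"dz":0,"wx":0,"wy":0,"wz":0},{"dx":0,"dy":0,"dz":0,"wx":0,"wy":0,"wz":0}]' >/dev/null; python3 d.py
python3 -m inch '[{"dx":0,"dy":0,"dz":0.003,"wx":0,"wy":0,"wz":0},{"dx":0,"dy":0,"dz":0,"wx":0,"wy":0,"wz":0},{"dx":0,"dy":0,"dz":0,"wx":0,"wy":0,"wz":0}]' >/dev/null; python3 d.py;  python3 - <<'E'
from h import *
b=r.capture('side');cv2.imwrite('pics/side6.png',b)
cv2.imwrite('pics/s6.png',cv2.resize(b[110:230,250:350],None,fx=5,fy=5,interpolation=cv2.INTER_CUBIC))
E
```

```text
t 16.35 pos [506.6 -93.7 152.5] yaw -6.95 F [-0.22 -0.19 -0.17] M [-0.07   0.025 -0.036] w 0.3 tilt [-0.02 -0.  ]
t 16.65 pos [506.6 -93.7 149.5] yaw -6.94 F [0.33 0.32 0.98] M [-0.1    0.121 -0.011] w 0.5 tilt [-0.02 -0.  ]
t 16.95 pos [506.6 -93.7 146.5] yaw -6.95 F [0.33 0.14 0.21] M [-0.062  0.09   0.025] w 0.7 tilt [-0.02 -0.  ]
```

View pics/s6.png

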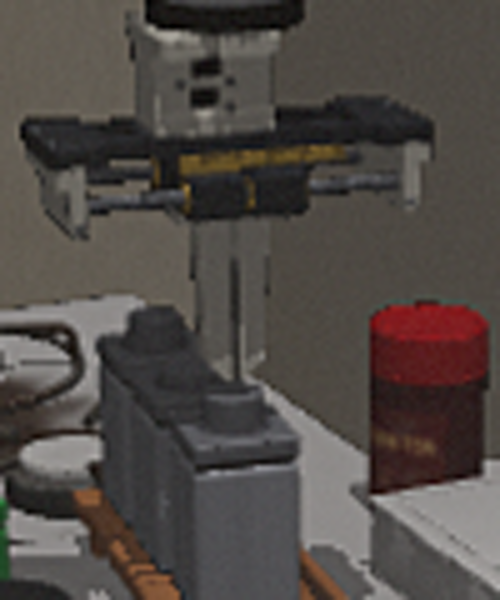

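```bash

python3 -m inch '[{"dx":0,"dy":0,"dz":0.002,"wx":0,"wy":0,"wz":0},{"dx":0,"dy":0,"dz":0,"wx":0,"wy":0,"wz":0}]' >/dev/null; python3 d.py;python3 -m inch '[{"dx":0,"dy":0,"dz":0,"wx":0,"wy":0,"wz":0}]' >/dev/null; python3 d.py
python3 -m inch '[{"dx":0,"dy":0,"dz":0.002,"wx":0,"wy":0,"wz":0},{"dx":0,"dy":0,"dz":0,"wx":0,"wy":0,"wz":0}]' >/dev/null; python3 d.py;python3 -m inch '[{"dx":0,"dy":0,"dz":0,"wx":0,"wy":0,"wz":0}]' >/dev/null; python3 d.py
python3 -m inch '[{"dx":0,"dy":0,"dz":0.002,"wx":0,"wy":0,"wz":0},{"dx":0,"dy":0,"dz":0,"wx":0,"wy":0,"wz":0}]' >/dev/null; python3 d.py;python3 -m inch '[{"dx":0,"dy":0,"dz":0,"wx":0,"wy":0,"wz":0}]' >/dev/null; python3 d.py
```

```text
t 17.2 pos [506.5 -93.7 144.4] yaw -6.95 F [ 0.3  -0.3  -0.11] M [-0.063  0.057  0.043] w 0.7 tilt [-0.02 -0.  ]
t 17.3 pos [506.6 -93.7 144.6] yaw -6.95 F [-0.19 -0.06 -0.08] M [-0.067  0.093  0.033] w 0.4 tilt [-0.01 -0.  ]
t 17.5 pos [506.5 -93.7 142.3] yaw -6.95 F [-0.09 -0.6   0.35] M [-0.083  0.077 -0.032] w 0.3 tilt [-0.02 -0.  ]
t 17.6 pos [506.6 -93.7 142.5] yaw -6.94 F [-0.08 -0.42 -1.29] M [-0.06   0.078  0.015] w 0.9 tilt [-0.01 -0.  ]
t 17.8 pos [506.5 -93.7 140.3] yaw -6.94 F [-0.27 -0.27  0.6 ] M [-0.089  0.089  0.042] w 0.7 tilt [-0.02 -0.  ]
t 17.9 pos [506.6 -93.7 140.5] yaw -6.95 F [ 0.36  0.71 -0.41] M [-0.029  0.074  0.021] w 0.5 tilt [-0.01 -0.  ]
```

```bash

python3 -m inch '[{"dx":0,"dy":0,"dz":0.002,"wx":0,"wy":0,"wz":0},{"dx":0,"dy":0,"dz":0,"wx":0,"wy":0,"wz":0}]' >/dev/null; python3 d.py;python3 -m inch '[{"dx":0,"dy":0,"dz":0,"wx":0,"wy":0,"wz":0}]' >/dev/null; python3 d.py;  python3 - <<'E'
from h import *
b=r.capture('side');cv2.imwrite('pics/side7.png',b)
cv2.imwrite('pics/s7.png',cv2.resize(b[150:210,260:340],None,fx=8,fy=8,interpolation=cv2.INTER_CUBIC))
b=r.capture('top');cv2.imwrite('pics/top7.png',b)
cv2.imwrite('pics/t7.png',cv2.resize(b[195:275,150:270],None,fx=6,fy=6,interpolation=cv2.INTER_CUBIC))
E
```

```text
t 18.1 pos [506.5 -93.7 138.4] yaw -6.94 F [ 0.05 -0.87 -0.  ] M [-0.057  0.052 -0.016] w 0.9 tilt [-0.02 -0.  ]
t 18.2 pos [506.6 -93.7 138.5] yaw -6.95 F [0.4  0.22 0.54] M [-0.093  0.114  0.016] w 0.1 tilt [-0.01 -0.  ]
```

View pics/s7.png

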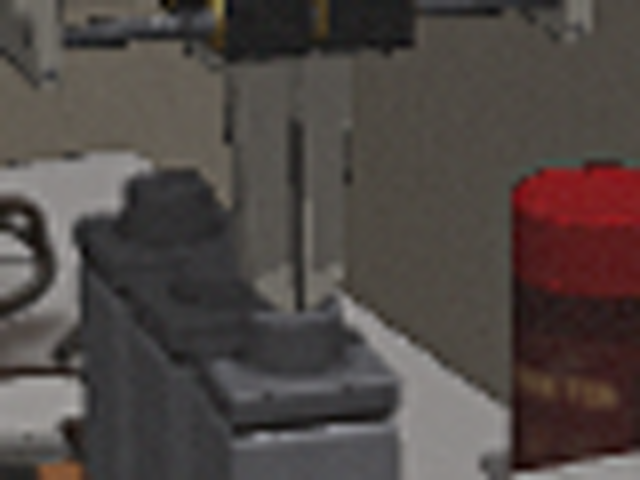

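View pics/t7.png

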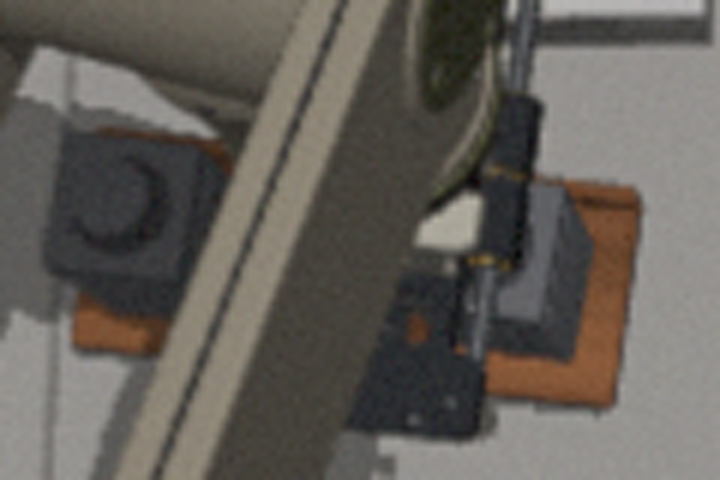

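```bash
python3 - <<'E'
from h import *
for n in CI: print(n,'cam pos',(-CI[n]['R'].T@CI[n]['t']).round(0))
c=np.cos(np.radians(-7));s=np.sin(np.radians(-7))
for z in(138,200,230,260):
  print(z,[((proj('top',(506.6+o*c,-93.7+o*s,z))-[150,195])*6).round(0).tolist() for o in(-94,-60,0,60,94)],'side(s7)',[((proj('side',(506.6+o*c,-93.7+o*s,z))-[260,150])*8).round(0).tolist() for o in(-94,0,94)])
E
python3 - <<'E'
import cv2
a=cv2.imread('pics/side7.png')
cv2.imwrite('pics/s7b.png',cv2.resize(a[60:220,230:370],None,fx=4.2,fy=3.7,interpolation=cv2.INTER_CUBIC))
E
```

```text
side cam pos [   70. -1080.   519.]
top cam pos [ 281. -268. 1171.]
138 [[445.0, 477.0], [458.0, 389.0], [482.0, 235.0], [505.0, 84.0], [518.0, 0.0]] side(s7) [[-4.0, 374.0], [287.0, 340.0], [564.0, 309.0]]
200 [[414.0, 455.0], [429.0, 361.0], [454.0, 198.0], [479.0, 39.0], [493.0, -50.0]] side(s7) [[-15.0, 180.0], [284.0, 151.0], [567.0, 123.0]]
230 [[398.0, 443.0], [413.0, 347.0], [439.0, 179.0], [465.0, 15.0], [479.0, -76.0]] side(s7) [[-20.0, 83.0], [282.0, 56.0], [569.0, 31.0]]
260 [[380.0, 431.0], [396.0, 331.0], [423.0, 158.0], [450.0, -11.0], [465.0, -104.0]] side(s7) [[-25.0, -17.0], [281.0, -41.0], [570.0, -64.0]]
```

View pics/s7b.png

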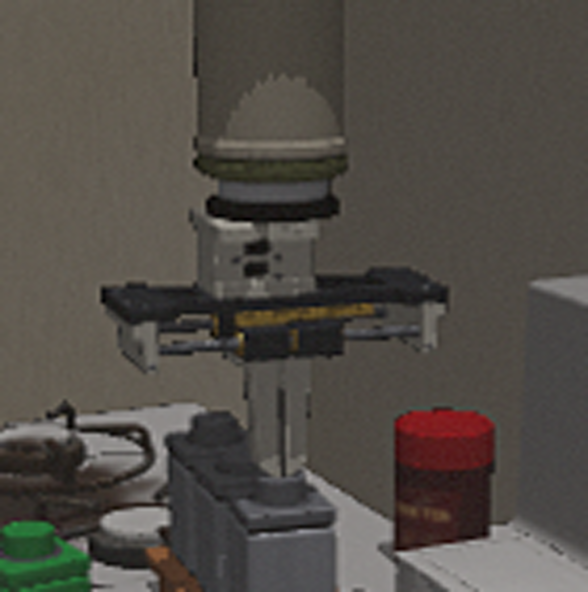

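```bash

python3 -m inch '[{"dx":0,"dy":0,"dz":0.002,"wx":0,"wy":0,"wz":0},{"dx":0,"dy":0,"dz":0,"wx":0,"wy":0,"wz":0}]' >/dev/null; python3 d.py;python3 -m inch '[{"dx":0,"dy":0,"dz":0,"wx":0,"wy":0,"wz":0}]' >/dev/null; python3 d.py
python3 -m inch '[{"dx":0,"dy":0,"dz":0.002,"wx":0,"wy":0,"wz":0},{"dx":0,"dy":0,"dz":0,"wx":0,"wy":0,"wz":0}]' >/dev/null; python3 d.py;python3 -m inch '[{"dx":0,"dy":0,"dz":0,"wx":0,"wy":0,"wz":0}]' >/dev/null; python3 d.py
```

```text
t 18.5 pos [506.9 -93.8 136.7] yaw -6.95 F [ 0.8  -0.06  1.39] M [-0.071 -0.    -0.063] w 0.5 tilt [0.03 0.01]
t 18.6 pos [506.9 -93.8 136.8] yaw -6.95 F [ 0.33 -0.2   1.63] M [-0.098 -0.023 -0.05 ] w 0.3 tilt [0.03 0.01]
t 18.8 pos [506.8 -93.8 134.5] yaw -6.94 F [ 0.71 -0.62  2.85] M [-0.128 -0.188  0.004] w 0.5 tilt [0.02 0.  ]
t 18.9 pos [506.9 -93.8 134.7] yaw -6.94 F [ 1.59 -0.38  2.24] M [-0.069 -0.063 -0.034] w 0.6 tilt [0.03 0.01]
```

```bash

python3 -m inch '[{"dx":0,"dy":0,"dz":0.002,"wx":0,"wy":0,"wz":0},{"dx":0,"dy":0,"dz":0,"wx":0,"wy":0,"wz":0}]' >/dev/null; python3 d.py;python3 -m inch '[{"dx":0,"dy":0,"dz":0.002,"wx":0,"wy":0,"wz":0},{"dx":0,"dy":0,"dz":0,"wx":0,"wy":0,"wz":0}]' >/dev/null; python3 d.py
python3 -m inch '[{"dx":0,"dy":0,"dz":0.002,"wx":0,"wy":0,"wz":0},{"dx":0,"dy":0,"dz":0,"wx":0,"wy":0,"wz":0}]' >/dev/null; python3 d.py;python3 -m inch '[{"dx":0,"dy":0,"dz":0,"wx":0,"wy":0,"wz":0}]' >/dev/null; python3 d.py
```

```text
t 19.1 pos [506.7 -93.8 132.4] yaw -6.94 F [ 2.23 -0.35  1.44] M [-0.142 -0.178  0.017] w 0.5 tilt [0. 0.]
t 19.3 pos [506.8 -93.8 130.5] yaw -6.94 F [ 1.41 -0.24  2.73] M [-0.129 -0.156  0.006] w 0.4 tilt [0.01 0.  ]
t 19.5 pos [506.7 -93.8 128.4] yaw -6.95 F [0.86 0.01 1.53] M [-0.126 -0.195 -0.053] w 0.7 tilt [-0.  0.]
t 19.6 pos [506.6 -93.8 128.5] yaw -6.95 F [ 2.01 -0.39  1.81] M [-0.158 -0.212 -0.007] w 0.6 tilt [-0.  0.]
```

```bash

python3 -m inch '[{"dx":0,"dy":0,"dz":0.002,"wx":0,"wy":0,"wz":0},{"dx":0,"dy":0,"dz":0,"wx":0,"wy":0,"wz":0}]' >/dev/null; python3 d.py;python3 -m inch '[{"dx":0,"dy":0,"dz":0.002,"wx":0,"wy":0,"wz":0},{"dx":0,"dy":0,"dz":0,"wx":0,"wy":0,"wz":0}]' >/dev/null; python3 d.py
python3 -m inch '[{"dx":0,"dy":0,"dz":0.0015,"wx":0,"wy":0,"wz":0},{"dx":0,"dy":0,"dz":0,"wx":0,"wy":0,"wz":0}]' >/dev/null; python3 d.py;python3 -m inch '[{"dx":0,"dy":0,"dz":0.001,"wx":0,"wy":0,"wz":0},{"dx":0,"dy":0,"dz":0,"wx":0,"wy":0,"wz":0}]' >/dev/null; python3 d.py
```

```text
t 19.8 pos [506.6 -93.8 126.4] yaw -6.95 F [ 1.97 -0.8   2.04] M [-0.105 -0.125  0.003] w 0.4 tilt [-0.02  0.  ]
t 20.0 pos [506.6 -93.8 124.4] yaw -6.95 F [1.   0.09 0.87] M [-0.181 -0.258  0.026] w 0.6 tilt [-0.01 -0.  ]
t 20.2 pos [506.6 -93.8 122.9] yaw -6.95 F [1.31 0.28 2.2 ] M [-0.179 -0.247 -0.038] w 0.3 tilt [-0.01 -0.  ]
t 20.4 pos [506.9 -93.8 122.8] yaw -6.94 F [-0.24  0.01  6.67] M [-0.082  0.163 -0.009] w 0.4 tilt [0.03 0.01]
```

```bash

python3 -m inch '[{"dx":0,"dy":0,"dz":-0.004,"wx":0,"wy":0,"wz":0},{"dx":0,"dy":0,"dz":-0.006,"wx":0,"wy":0,"wz":0},{"dx":0,"dy":0,"dz":0,"wx":0,"wy":0,"wz":0},{"dx":0,"dy":0,"dz":0,"wx":0,"wy":0,"wz":0}]' >/dev/null; python3 d.py;python3 -m inch '[{"dx":0,"dy":0,"dz":0,"wx":0,"wy":0,"wz":0}]' >/dev/null; python3 d.py;python3 -m inch '[{"dx":0,"dy":0,"dz":0,"wx":0,"wy":0,"wz":0}]' >/dev/null; python3 d.py
```

```text
t 20.8 pos [506.5 -93.7 132.1] yaw -6.95 F [-0.38 -0.28 -0.12] M [-0.066  0.131 -0.011] w 0.3 tilt [-0.02 -0.  ]
t 20.9 pos [506.4 -93.7 131.8] yaw -6.95 F [ 1.23  0.13 -0.13] M [-0.074  0.09   0.06 ] w 0.2 tilt [-0.04 -0.01]
t 21.0 pos [506.4 -93.7 131.8] yaw -6.94 F [ 0.61 -0.48 -0.29] M [-0.071  0.073 -0.018] w 0.5 tilt [-0.04 -0.  ]
```

```bash

python3 -m inch '[{"dx":0,"dy":0,"dz":-0.02,"wx":0,"wy":0,"wz":0},{"dx":0,"dy":-0.02,"dz":0,"wx":0,"wy":0,"wz":0},{"dx":0,"dy":-0.03,"dz":0,"wx":0,"wy":0,"wz":0},{"dx":0,"dy":-0.02,"dz":0,"wx":0,"wy":0,"wz":0},{"dx":0,"dy":0,"dz":0.008,"wx":0,"wy":0,"wz":0},{"dx":0,"dy":0,"dz":0.006,"wx":0,"wy":0,"wz":0},{"dx":0,"dy":0,"dz":0.003,"wx":0,"wy":0,"wz":0},{"dx":0,"dy":0,"dz":0,"wx":0,"wy":0,"wz":0},{"dx":0,"dy":0,"dz":0,"wx":0,"wy":0,"wz":0}]' >/dev/null; python3 d.py;python3 -m inch '[{"dx":0,"dy":0,"dz":0,"wx":0,"wy":0,"wz":0}]' >/dev/null; python3 d.py;python3 -m inch '[{"dx":0,"dy":0,"dz":0,"wx":0,"wy":0,"wz":0}]' >/dev/null; python3 d.py 514 -23 133.5 -6.9
```

```text
t 21.9 pos [515. -25. 135.] yaw -7.01 F [-0.35  0.95  0.88] M [-0.023  0.079 -0.045] w 0.3 tilt [-0.02  0.01]
t 22.0 pos [515.3 -24.8 135.4] yaw -6.99 F [ 1.38 -0.31 -0.06] M [-0.061  0.077  0.008] w 0.3 tilt [0.02 0.  ]
t 22.1 pos [515.4 -24.6 135.5] yaw -6.97 F [-0.39 -0.43 -0.89] M [-0.141  0.115 -0.016] w 0.2 tilt [0.03 0.  ]
tool d mm [-1.5 -1.4  2. ]
rotvec tool deg [ 0.   -0.03 -0.07] tool d after turn [-1.5 -1.4  2. ]
```

```bash

python3 -m inch '[{"dx":-0.001,"dy":-0.001,"dz":0.002,"wx":0,"wy":0,"wz":0},{"dx":0,"dy":0,"dz":0,"wx":0,"wy":0,"wz":0},{"dx":0,"dy":0,"dz":0,"wx":0,"wy":0,"wz":0}]' >/dev/null; python3 d.py;python3 -m inch '[{"dx":0,"dy":0,"dz":0.0015,"wx":0,"wy":0,"wz":0},{"dx":0,"dy":0,"dz":0,"wx":0,"wy":0,"wz":0}]' >/dev/null; python3 d.py;python3 -m inch '[{"dx":0,"dy":0,"dz":0,"wx":0,"wy":0,"wz":0}]' >/dev/null; python3 d.py;python3 -m inch '[{"dx":0,"dy":0,"dz":0.0015,"wx":0,"wy":0,"wz":0},{"dx":0,"dy":0,"dz":0,"wx":0,"wy":0,"wz":0}]' >/dev/null; python3 d.py;python3 -m inch '[{"dx":0,"dy":0,"dz":0,"wx":0,"wy":0,"wz":0}]' >/dev/null; python3 d.py
```

```text
t 22.4 pos [514.2 -23.1 133.1] yaw -6.94 F [0.28 0.52 0.29] M [-0.042  0.085 -0.046] w 0.3 tilt [-0.01  0.  ]
t 22.6 pos [514.2 -23.1 131.4] yaw -6.94 F [ 0.   -0.02 -0.68] M [-0.089  0.101 -0.049] w 0.5 tilt [-0.01  0.  ]
t 22.7 pos [514.2 -23.1 131.6] yaw -6.94 F [-0.33  0.56  0.37] M [-0.111  0.031  0.027] w 0.7 tilt [-0.01  0.  ]
t 22.9 pos [514.2 -23.1 129.9] yaw -6.95 F [-0.74  0.21 -0.44] M [-0.035  0.084 -0.039] w 0.3 tilt [-0.02 -0.  ]
t 23.0 pos [514.2 -23.1 130. ] yaw -6.94 F [ 0.11  0.04 -1.26] M [-0.039  0.062 -0.01 ] w 0.2 tilt [-0.01 -0.  ]
```

```bash

python3 -m inch '[{"dx":0,"dy":0,"dz":0.002,"wx":0,"wy":0,"wz":0},{"dx":0,"dy":0,"dz":0,"wx":0,"wy":0,"wz":0}]' >/dev/null; python3 d.py;python3 -m inch '[{"dx":0,"dy":0,"dz":0,"wx":0,"wy":0,"wz":0}]' >/dev/null; python3 d.py;python3 -m inch '[{"dx":0,"dy":0,"dz":0,"wx":0,"wy":0,"wz":0}]' >/dev/null; python3 d.py 522 47 160 -6.9
```

```text
t 23.2 pos [514.5 -23.2 128.2] yaw -6.95 F [0.52 0.14 2.76] M [-0.104  0.077 -0.01 ] w 0.2 tilt [0.03 0.  ]
t 23.3 pos [514.5 -23.2 128.4] yaw -6.95 F [0.28 0.29 1.73] M [-0.101  0.008 -0.066] w 0.5 tilt [0.03 0.  ]
t 23.4 pos [514.5 -23.2 128.4] yaw -6.95 F [ 1.1  -1.17  2.02] M [-0.056 -0.045  0.005] w 0.6 tilt [0.03 0.  ]
tool d mm [ -1.  -70.6 -31.6]
rotvec tool deg [ 0.   -0.03 -0.05] tool d after turn [ -1.  -70.6 -31.6]
```

Middle is sealed (contact ≈129, i.e. 8.5 mm lower). Now the left one.

```bash

python3 -m inch '[{"dx":0,"dy":0,"dz":-0.024,"wx":0,"wy":0,"wz":0},{"dx":0,"dy":-0.02,"dz":0,"wx":0,"wy":0,"wz":0},{"dx":0,"dy":-0.03,"dz":0,"wx":0,"wy":0,"wz":0},{"dx":-0.001,"dy":-0.0205,"dz":0,"wx":0,"wy":0,"wz":0},{"dx":0,"dy":0,"dz":0.008,"wx":0,"wy":0,"wz":0},{"dx":0,"dy":0,"dz":0.004,"wx":0,"wy":0,"wz":0},{"dx":0,"dy":0,"dz":0,"wx":0,"wy":0,"wz":0},{"dx":0,"dy":0,"dz":0,"wx":0,"wy":0,"wz":0}]' >/dev/null; python3 d.py 522 47 133.5 -6.9; python3 -m inch '[{"dx":0,"dy":0,"dz":0.003,"wx":0,"wy":0,"wz":0},{"dx":0,"dy":0,"dz":0.003,"wx":0,"wy":0,"wz":0},{"dx":0,"dy":0,"dz":0,"wx":0,"wy":0,"wz":0}]' >/dev/null; python3 d.py;python3 -m inch '[{"dx":0,"dy":0,"dz":0,"wx":0,"wy":0,"wz":0}]' >/dev/null; python3 d.py;python3 -m inch '[{"dx":0,"dy":0,"dz":0,"wx":0,"wy":0,"wz":0}]' >/dev/null; python3 d.py
```

```text
t 24.2 pos [521.5  46.1 139.7] yaw -7.0 F [-1.09 -0.43 -0.05] M [-0.083  0.041  0.022] w 0.5 tilt [-0.05  0.02]
tool d mm [ 0.4 -0.9  6.2]
rotvec tool deg [ 0.02  0.05 -0.1 ] tool d after turn [ 0.4 -0.9  6.2]
t 24.5 pos [521.9  46.5 134. ] yaw -6.98 F [ 0.32 -1.37  2.07] M [-0.296  0.044  0.024] w -0.3 tilt [0.02 0.01]
t 24.6 pos [522.   46.7 134.3] yaw -6.96 F [ 0.23 -1.11  0.96] M [-0.313  0.03  -0.032] w 0.5 tilt [0.02 0.01]
t 24.7 pos [522.   46.8 134.4] yaw -6.95 F [-0.07 -1.13  1.65] M [-0.334  0.024 -0.   ] w 0.5 tilt [0.02 0.01]
```

```bash

python3 -m inch '[{"dx":0,"dy":0,"dz":0.002,"wx":0,"wy":0,"wz":0},{"dx":0,"dy":0,"dz":0.002,"wx":0,"wy":0,"wz":0},{"dx":0,"dy":0,"dz":0.002,"wx":0,"wy":0,"wz":0},{"dx":0,"dy":0,"dz":0.002,"wx":0,"wy":0,"wz":0},{"dx":0,"dy":0,"dz":0.001,"wx":0,"wy":0,"wz":0},{"dx":0,"dy":0,"dz":0,"wx":0,"wy":0,"wz":0}]' >/dev/null; python3 d.py
python3 -m inch '[{"dx":0,"dy":0,"dz":0.001,"wx":0,"wy":0,"wz":0},{"dx":0,"dy":0,"dz":0.001,"wx":0,"wy":0,"wz":0},{"dx":0,"dy":0,"dz":0,"wx":0,"wy":0,"wz":0}]' >/dev/null; python3 d.py
python3 -m inch '[{"dx":0,"dy":0,"dz":0.001,"wx":0,"wy":0,"wz":0},{"dx":0,"dy":0,"dz":0,"wx":0,"wy":0,"wz":0}]' >/dev/null; python3 d.py
```

```text
t 25.3 pos [521.8  47.  124.9] yaw -6.94 F [ 0.43 -2.33  1.71] M [-0.334 -0.074  0.023] w 0.3 tilt [-0.01 -0.  ]
t 25.6 pos [521.8  47.  123. ] yaw -6.94 F [ 0.64 -1.13  2.42] M [-0.262 -0.043  0.018] w 0.2 tilt [-0. -0.]
t 25.8 pos [521.9  47.  122.8] yaw -6.94 F [-2.46 -1.25  7.46] M [-0.23   0.459  0.005] w 0.6 tilt [ 0.02 -0.  ]
```

End stop felt (7.5 N). Back off and check the button stays down.

```bash

python3 -m inch '[{"dx":0,"dy":0,"dz":-0.004,"wx":0,"wy":0,"wz":0},{"dx":0,"dy":0,"dz":-0.006,"wx":0,"wy":0,"wz":0},{"dx":0,"dy":0,"dz":0,"wx":0,"wy":0,"wz":0},{"dx":0,"dy":0,"dz":0,"wx":0,"wy":0,"wz":0}]' >/dev/null; python3 d.py;python3 -m inch '[{"dx":0,"dy":0,"dz":0,"wx":0,"wy":0,"wz":0}]' >/dev/null; python3 d.py;python3 -m inch '[{"dx":0,"dy":0,"dz":0,"wx":0,"wy":0,"wz":0}]' >/dev/null; python3 d.py
python3 -m inch '[{"dx":0,"dy":0,"dz":-0.02,"wx":0,"wy":0,"wz":0},{"dx":0,"dy":0,"dz":-0.03,"wx":0,"wy":0,"wz":0},{"dx":0,"dy":0,"dz":-0.03,"wx":0,"wy":0,"wz":0},{"dx":0,"dy":-0.03,"dz":0,"wx":0,"wy":0,"wz":0},{"dx":0,"dy":-0.04,"dz":0,"wx":0,"wy":0,"wz":0},{"dx":0,"dy":-0.04,"dz":0,"wx":0,"wy":0,"wz":0},{"dx":0,"dy":-0.04,"dz":0,"wx":0,"wy":0,"wz":0},{"dx":0,"dy":-0.04,"dz":0,"wx":0,"wy":0,"wz":0},{"dx":0,"dy":-0.04,"dz":0,"wx":0,"wy":0,"wz":0},{"dx":0,"dy":-0.04,"dz":0,"wx":0,"wy":0,"wz":0},{"dx":0,"dy":-0.04,"dz":0,"wx":0,"wy":0,"wz":0},{"dx":0,"dy":-0.03,"dz":0,"wx":0,"wy":0,"wz":0},{"dx":0,"dy":0,"dz":0,"wx":0,"wy":0,"wz":0}]'
python3 - <<'E'
from h import *
a=r.capture('top');b=r.capture('side');cv2.imwrite('pics/top8.png',a);cv2.imwrite('pics/side8.png',b)
cv2.imwrite('pics/t8.png',cv2.resize(a[205:270,150:265],None,fx=6.9,fy=6.9,interpolation=cv2.INTER_CUBIC))
cv2.imwrite('pics/s8.png',cv2.resize(b[160:255,255:325],None,fx=6,fy=6,interpolation=cv2.INTER_CUBIC))
E
```

```text
t 26.2 pos [521.8  47.1 132.2] yaw -6.94 F [0.42 0.2  0.18] M [-0.138  0.051 -0.038] w 0.5 tilt [-0.   -0.01]
t 26.3 pos [521.6  47.  131.8] yaw -6.94 F [ 0.7  -0.78  0.41] M [-0.048  0.095 -0.026] w 0.4 tilt [-0.03  0.  ]
t 26.4 pos [521.5  47.  131.8] yaw -6.94 F [-0.38 -0.09 -0.17] M [-0.099  0.106  0.021] w 0.3 tilt [-0.03  0.  ]
time: 27.7
position: [561.9, 388.1, 210.8]
ee_rot: [-0.0, 0.998, -0.059, -0.001]
ft_force: [0.1, 0.2, -1.5]
width: 0.3
```

View pics/t8.png

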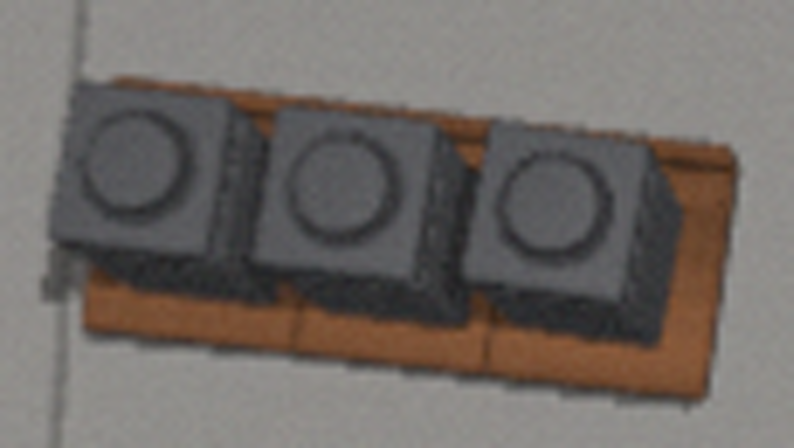

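View pics/s8.png

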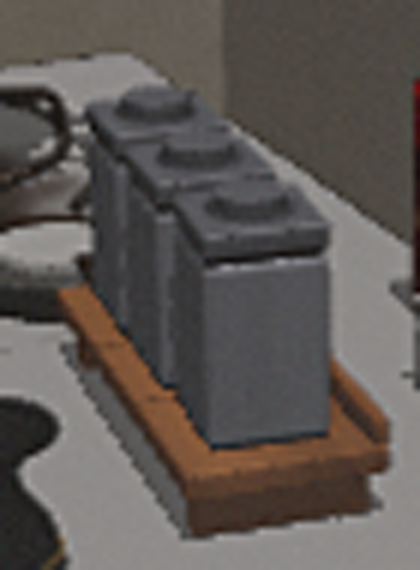

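View pics/top8.png

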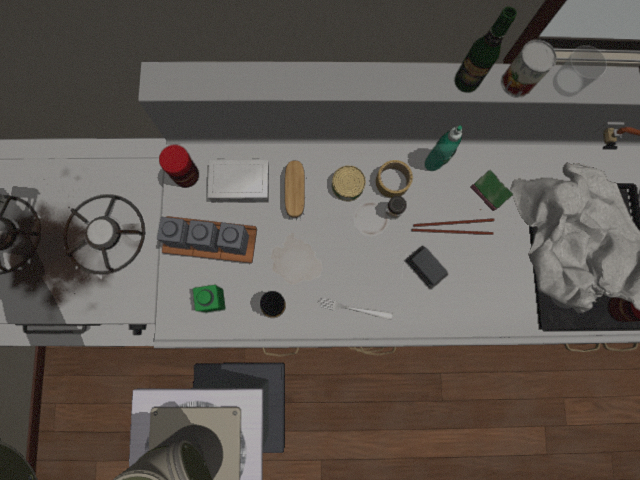

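```bash
python3 - <<'E'
from fit import *
im={'top':cv2.imread('pics/top8.png')}
for nm,p0 in(('left',(520.5,46,-.12)),('mid',(512.6,-23,-.12)),('right',(505,-93,-.12))):
    p,f=fit(p0,{'top':lid(135)},im);print(nm,p[:2].round(1),np.degrees(p[2]).round(2))
print(r.state()['time']); print(r.job_done())
E
```

```text
left [522.1  47.3] -5.96
mid [514.1 -22.7] -6.73
right [506.5 -93. ] -7.89
27.8
the job is handed in; nothing more can be done
None
```

The stray canister now stands upright in the right-hand place, and all three canisters are sealed and standing in a row. The job was handed in at 27.8 s of the 58 s allowed.

- **Placing:** I gripped canister_a by opposite flat sides, turned it to the shelf's angle and lowered it until the board was felt. It was then released.
- **Buttons by feel:** the right and left ones stood high. I pressed each to its end stop (6.7 N and 7.5 N) and felt that neither came back up afterwards. The middle one was already sealed: contact came about 8.5 mm lower, so it was only touched and left alone.
- **Last top picture:** the centres are 70 to 71 mm apart and in line to within about 1 mm. All three buttons look low in both views, and the other objects look unmoved.

Two readings disagreed:

- **Angle:** the picture fit put the right canister at -7.9°, the middle at -6.7° and the left at -6.0°, while the gripper had set the right one at -6.9°. I took this spread of about 1° as image error and left the canister as it was.
- **Fingertip height:** the fingertips met the buttons about 34 mm lower in TCP height than `r.tip_reach` implied. I therefore went by the felt contact heights relative to each other, not by the nominal ones.

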